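Spot-cure the fitting on the kit part with the UV torch

ROBOT

A 6-joint arm with a two-finger parallel gripper is mounted at the origin on a cart in front of the work surface, level with it; the furniture and walls round the work are solid. World frame = base frame: x ahead of the robot, y to its left, z up, the work surface at z = 0. Lengths are in m, angles in rad, forces in N, time in s.
With the tool pointing down it reaches from about 0.35 to 0.85 m from the base axis. Payload 8.1 kg.
Tool frame: the origin (TCP) lies between the finger pads; the fingertips stand 19 mm ahead of it and the grasp point (between the pads) is the TCP; z points along the fingers, y is the direction in which the jaws open and shut (so a half turn about z gives the same grasp; the last joint's range is limited). The gripper opens to 85 mm and grips with 20 to 120 N. Pads are 22 mm wide; open, the fingers measure 114 mm over their backs; the gripper's body (76 mm by 85 mm) begins 54 mm behind the grasp point. The pads swing forward as they close: fully open they stand 13 mm farther back than shut.
Start: joints at [-1.24, 0.13, 1.488, -0, 1.523, -0.085], TCP at [0.242, -0.549, 0.25] pointing down, gripper open.
Joint ranges: [-2.96, 2.96], [-0.89, 2.26], [0.02, 2.5], [-1.34, 4.48], [0, 2.73], [-2.66, 2.66]. Speed limits (rad/s): [2.39, 2.39, 2.79, 3.14, 3.14, 3.14].

INTERFACE

Orientations are given as a rotation vector (axis times angle).
In Python, from workcell import sensors, optics, order, finder gives the robot as it stands.
- The arm moves only by the tool send_rows, never from a script. Its argument "rows" is one flat list of numbers, 5 for each row, row after row: the shift along the tool's x, y, z in cm, then the turn about the tool's z in rad, then the closure, from -1 (fully open) to 1 (shut), so that 0 is half open. In form: [tx, ty, tz, turn, jaw, tx, ty, tz, turn, jaw, ...]. A call has exactly 8 rows; each row is the pose to reach, as a shift and turn from the pose commanded when the call began, along the tool's axes at that moment; what a row does not reach only later rows make up. A row lasts 1/8 s, in which the tool goes at most 62.5 mm and 10.7 degrees, less where a joint would pass 70% of its speed; a pose out of reach is approached as far as the arm can. A call with a gripper value outside its range is refused whole. The fingers move at their own pace and stop on an object; "grip_force" is the grip in N (left out, the last holds). Time passes only in rows, so rows that repeat a pose let the fingers close, or fill a call up. It gives the time, the measured TCP pose, the force and the opening at its end, in the units of the state.
- sensors.state(): the state, without advancing time (a new reading comes with each control period).
- optics.capture(name): name is "scene" or "side" or "wrist"; returns a dict with "pixels" (384x512x3 uint8, red, green, blue), "intrinsics" (3x3 intrinsics, pixels), "T" (4x4, takes a point from camera to world coordinates). Camera axes: x right, y up, looking along -z (the intrinsics and any distortion apply to the point x, -y, -z); pixel columns grow to the right and rows downward; lengths in m; the calibration is good to about 2 mm. A picture is of the moment at which its call begins. There is no depth.
- order.close_job(): hands the job in, once; it reports no verdict.
Trained networks look in a picture, given as the dict that the camera call returned (one of the last four; its "shot" number tells which), for a name from the list of things; names that differ only in an ending like _2 or _b are one class to them, and where a whole thing is asked for, a point or a joint stands for the part that bears it (a point fixed in the world has none). Each returns a list of dicts, best first, with "conf" (0 to 1); they miss things now and then, are a little off and sometimes report something else, mostly with a low value. They report only what shows in the picture. A call takes as long as a camera call.
- finder.look_for(picture, name): "location" ([x, y, z] in m, in world coordinates, good to about 4 mm: the middle of the surface that is visible of it).
The state is a dict: "clock": time; "joints": joint angles; "joint_velocities": joint speeds; "tau": joint torques, N m; "eef_pos": TCP position; "orientation": TCP orientation; "contact_force": force on the tool from outside, world axes, zero at the start; "torque": the same for the moment, N m; "gripper_width": finger opening in m.
Only numpy, scipy, OpenCV 4.12 (cv2) and the standard library are available. Lean on these libraries where they do the work, as an engineer would, in place of code of your own. Each camera call takes 0.05 s, during which the arm holds its last target.

TASK

Take the small UV curing torch out of its leaning charging stand and cure the little round fitting on the kit part in the tilted vise: set the torch's nose squarely over the fitting, press gently until the sprung light guard gives by about half of its travel (that is what lights the lamp; do not bottom it) and hold it steady there for a good three seconds. Then slide the torch back into its stand, without ramming it, until the collar is fully home on the rim, and let go; leave the vise setting and the things standing about as they are.

Things in the scene. Friction and masses are not known exactly. Their poses are not given: they have to be found in the camera images.
- torch: UV curing torch, loose, pen-like, about 110 g, starts nose down in the leaning stand. Origin: centre of the barrel's front rim; z along the torch to its tail. Along z, mm: black sprung guard ring, 20 across (16 inside), -14 to 0; metal barrel 24 across, 0 to 62; dark collar 33 across, 62 to 68; round ribbed black handle 24 across, to grip, at any yaw, 68 to 118; tail cap to 125
- torch_nose (a point): centre of the mouth of the guard when the guard is out, 14 mm in front of the torch's origin (fixed to the torch's body, not to the guard); axes as the torch's
- torch_collar (a point): centre of the collar's lower face, 62 mm from the torch's origin; it lies on the rim of the stand's tube when the torch is home; axes as the torch's
- torch_grip (a point): middle of the handle on the torch's axis, 100 mm from the torch's origin (114 mm from the nose); axes as the torch's
- guard (a joint): how far the light guard is pushed into the torch, m: 0 out, 0.008 bottomed. A spring holds it out: 2 N to start it, 0.9 N more per mm (about 5.5 N at 4 mm, 9 N bottomed). The lamp burns from 0.0025 on
- stand: the charging stand, fixed: a black foot 116 x 74 mm with a grey tube on it; origin under the foot's middle, on the worktop; x axis points away from the side to which the tube's mouth leans
- stand_mouth (a point): centre of the tube's upper rim, about 105 mm over the worktop; z axis along the tube, upwards and out (30 degrees from vertical). Bore 26.5 mm, 81 mm deep; outside 33 mm. At this lean the torch does not slide home by itself: it has to be pushed
- vise: small grey tilting vise, its round foot (100 mm across) fixed; origin under the foot's centre. The head turns about a level axis 75 mm up. In its jaws a light grey kit part with a flat top face, 64 x 34 mm; on it, 12 mm off the middle, the round fitting: a small brass disc 8 mm across, 2 high. The guard's mouth goes over it and sits on the flat face round it
- vise_tilt (a joint): angle of the vise's head from level, rad (about 0.44 to 0.70): the part's top face looks up and, by this angle, to the vise's -x side. The friction of the head holds it
- aim (a point): point at the level of the jaws' tops on the line through the centre of the round fitting, square to the part's top face. Axes of the vise's head: z square out of that face, x along the part (a grille lies to -x of the fitting). How high the part is clamped is not reported: its top face lies 10 to 25 mm from this point along z, to be found by touch
- paint_jar: small round jar of paint with dark cap, 30 mm across, 39 high, a bystander; origin under its centre
- glue_bottle: white bottle with red pointed cap, 35 mm across, 84 high, a bystander; origin under its centre
- pick_tin: round tin of toothpicks, 42 mm across, 66 high, a bystander; origin under its centre
- blue_mug: blue mug with a white handle, 90 mm across, 92 high, a bystander; origin under its middle
- nippers: side-cutting nippers with red handles lying flat, 144 x 78 mm, 15 high, a bystander; origin under its middle
- tweezers: steel tweezers lying flat, 117 mm long, 8 high, a bystander; origin under its middle
- putty: orange putty tube lying flat, 101 x 34 mm, 21 high, a bystander; origin under its middle

How it is judged:
By the outcome, as a careful person would: the job done as asked, in the order asked, and still so for the second after the job is handed in, with the robot touching nothing.
It also fails if it takes over 62 s, if anything falls off the work surface, if the arm or the gripper's body presses on something with over 40 N, if the wrist force passes 120 N, or if a joint passes its speed limit or range.

## Working session

There is one attempt and no reset: what is moved stays moved. The work goes in short steps, Python scripts to look and compute and a tool call to move; the robot and the scene stay as the last step left them, time stands still between calls to the robot, and variables do not carry over. Pictures are saved under pics/ and viewed, and the job is handed in when it is done.

Besides the shell and the picture viewer there is one more tool, called after ">>>" by a JSON object that holds its "fn" and its "kwargs". send_rows: Moves the arm, as the interface text tells. Its arguments: {"type":"object","properties":{"rows":{"type":"array","items":{"type":"number"}},"grip_force":{"type":"number"}},"required":["rows"]}

```bash
mkdir -p pics; ls; cat > h.py <<'E'
import numpy as np, cv2
from workcell import sensors, optics, order, finder
from scipy.spatial.transform import Rotation as R
def save(p,n): cv2.imwrite('pics/'+n+'.png',p['pixels'][:,:,::-1])
def proj(p,X):
    T=np.linalg.inv(p['T']); c=T[:3,:3]@np.array(X)+T[:3,3]; K=p['intrinsics']
    q=K@np.array([c[0],-c[1],-c[2]]); return q[:2]/q[2]
def ray(p,u,v):
    K=p['intrinsics']; d=np.linalg.solve(K,np.array([u,v,1.])); d=np.array([d[0],-d[1],-d[2]])
    d=p['T'][:3,:3]@d; return p['T'][:3,3],d/np.linalg.norm(d)
E
python3 - <<'E'
from h import *
print({k:np.round(v,3) for k,v in sensors.state().items()})
for n in['scene','side','wrist']:
    p=optics.capture(n); save(p,n+'0'); print(n,p.keys(),np.round(p['T'],3).tolist(),p['intrinsics'].tolist())
    for o in['torch','stand','vise','aim','stand_mouth','torch_nose','torch_collar','torch_grip']:
        try: r=finder.look_for(p,o); print(o,[(np.round(x['location'],4),round(x['conf'],2)) for x in r[:3]])
        except Exception as e: print(o,e)
E
```

```text
pics
{'clock': np.float64(0.0), 'joints': array([-1.24 ,  0.131,  1.489,  0.   ,  1.523, -0.085]), 'joint_velocities': array([-0.001,  0.002, -0.001, -0.001,  0.   , -0.   ]), 'tau': array([-1.0000e-03, -5.6940e+01, -5.0055e+01, -0.0000e+00,  1.5000e-02,
        0.0000e+00]), 'eef_pos': array([ 0.242, -0.548,  0.249]), 'orientation': array([-3.072, -0.648,  0.   ]), 'contact_force': array([-1.194,  0.068, -0.55 ]), 'torque': array([ 0.011,  0.005, -0.024]), 'gripper_width': np.float64(0.086)}
scene dict_keys(['pixels', 'intrinsics', 'T', 'shot']) [[-0.616, 0.345, -0.708, -0.087], [-0.787, -0.264, 0.557, 0.498], [0.005, 0.901, 0.434, 0.508], [0.0, 0.0, 0.0, 1.0]] [[397.9644732005255, 0.0, 261.9723449495605], [0.0, 397.9644732005255, 190.69268563570412], [0.0, 0.0, 1.0]]
torch [(array([0.6353, 0.1651, 0.1335]), 0.75)]
stand [(array([0.6678, 0.1747, 0.0162]), 0.9), (array([0.4867, 0.0282, 0.0048]), 0.73)]
vise []
aim [(array([ 0.5998, -0.1069,  0.108 ]), 0.63)]
stand_mouth [(array([0.6678, 0.1723, 0.0754]), 0.52)]
torch_nose [(array([0.6378, 0.1666, 0.131 ]), 0.82), (array([0.6646, 0.17
[... 617 characters left out ...]
11 ]), 0.82)]
vise [(array([ 0.6126, -0.1308,  0.0973]), 0.82), (array([0.6445, 0.1525, 0.1336]), 0.21)]
aim [(array([ 0.6121, -0.1356,  0.1102]), 0.84)]
stand_mouth [(array([0.678 , 0.1537, 0.0828]), 0.49)]
torch_nose [(array([0.6439, 0.151 , 0.137 ]), 0.74)]
torch_collar [(array([0.6423, 0.1485, 0.136 ]), 0.52)]
torch_grip []
wrist dict_keys(['pixels', 'intrinsics', 'T', 'shot']) [[0.404, 0.864, 0.301, 0.32], [-0.915, 0.381, 0.133, -0.513], [0.0, -0.329, 0.944, 0.374], [0.0, 0.0, 0.0, 1.0]] [[296.36927410715253, 0.0, 256.9841140483501], [0.0, 296.36927410715253, 194.98440088767205], [0.0, 0.0, 1.0]]
torch []
stand []
vise []
aim []
stand_mouth []
torch_nose []
torch_collar []
torch_grip []
```

View pics/scene0.png

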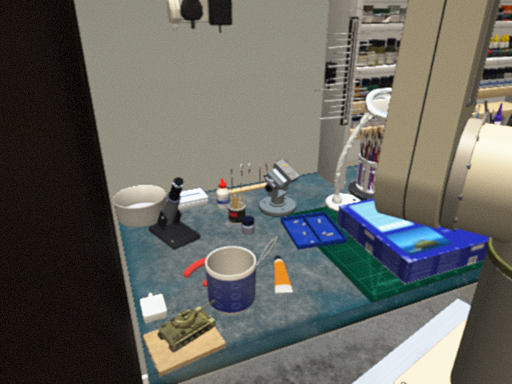

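View pics/side0.png

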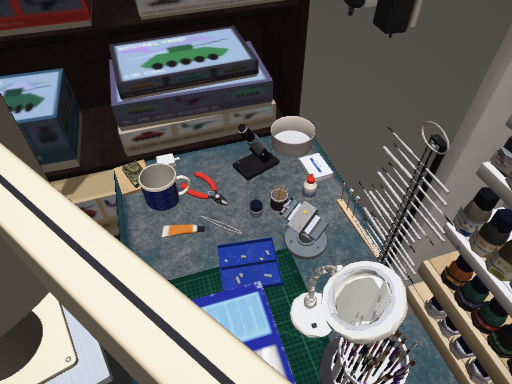

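View pics/wrist0.png

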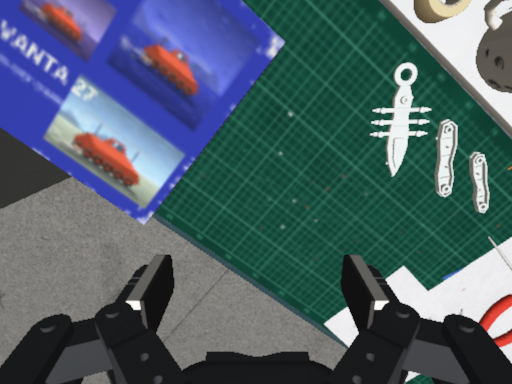

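```bash
cat >> h.py <<'E'
def tri(p1,a,p2,b):
    o1,d1=ray(p1,*a);o2,d2=ray(p2,*b)
    A=np.array([d1,-d2]).T; s=np.linalg.lstsq(A,o2-o1,rcond=None)[0]
    x1=o1+s[0]*d1;x2=o2+s[1]*d2; return (x1+x2)/2,np.linalg.norm(x1-x2)
E
python3 - <<'E'
from h import *
ps=optics.capture('scene');pd=optics.capture('side')
for n,p,nm in[('s',ps,'scene'),('d',pd,'side')]:
    im=p['pixels'][:,:,::-1]
    if nm=='scene': c=im[150:260,110:340]; 
    else: c=im[100:260,210:350]
    cv2.imwrite(f'pics/{nm}_z.png',cv2.resize(c,None,fx=3.4,fy=3.4,interpolation=cv2.INTER_CUBIC))
print('lamp head',tri(ps,(380,103),pd,(367,305)))
print('lamp base',tri(ps,(342,202),pd,(312,316)))
print('tail',tri(ps,(180,182),pd,(242,129)))
print('hanging',tri(ps,(219,5),pd,(400,5)))
s=sensors.state();Rm=R.from_rotvec(s['orientation']).as_matrix();print(np.round(Rm,3))
w=optics.capture('wrist');print(np.round(Rm.T@(w['T'][:3,3]-s['eef_pos']),4),np.round(Rm.T@w['T'][:3,:3],3))
for o in['paint_jar','glue_bottle','pick_tin','blue_mug','nippers','tweezers','putty']:
    for p in(ps,pd): 
        r=finder.look_for(p,o); print(o,[(np.round(x['location'],3),round(x['conf'],2)) for x in r[:2]])
E
```

```text
lamp head (array([ 0.5183439 , -0.37279102,  0.26377652]), np.float64(0.023198593035515084))
lamp base (array([ 0.53340683, -0.27324237,  0.00762958]), np.float64(0.010666588978988858))
tail (array([0.6295937 , 0.15719592, 0.15403079]), np.float64(0.0022515338022520365))
hanging (array([ 0.80860903, -0.07273802,  0.49087081]), np.float64(0.008124689550978937))
[[ 0.915  0.404  0.   ]
 [ 0.404 -0.915 -0.   ]
 [ 0.     0.    -1.   ]]
[ 0.0856 -0.0012 -0.1238] [[ 0.     0.944  0.329]
 [ 1.    -0.    -0.   ]
 [-0.     0.329 -0.944]]
paint_jar [(array([0.571, 0.026, 0.027]), 0.61)]
paint_jar [(array([0.578, 0.01 , 0.033]), 0.63)]
glue_bottle [(array([0.716, 0.001, 0.039]), 0.57), (array([0.665, 0.175, 0.017]), 0.35)]
glue_bottle [(array([ 0.722, -0.014,  0.046]), 0.65)]
pick_tin [(array([0.633, 0.01 , 0.042]), 0.73), (array([0.666, 0.177, 0.016]), 0.64)]
pick_tin [(array([ 0.639, -0.002,  0.032]), 0.64), (array([0.645, 0.151, 0.134]), 0.55)]
blue_mug [(array([0.384, 0.188, 0.063]), 0.88)]
blue_mug [(array([0.405, 0.166, 0.057]), 0.72)]
nippers [(array([0.64 , 0.166, 0.13 ]), 0.74), (array([0.522, 0.199, 0.013]), 0.64)]
nippers [(array([0.519, 0.144, 0.006]), 0.89), (array([0.578, 0.011, 0.031]), 0.46)]
tweezers [(array([0.486, 0.028, 0.006]), 0.6), (array([ 0.615, -0.105,  0.054]), 0.37)]
tweezers []
putty [(array([0.388, 0.074, 0.015]), 0.61)]
putty [(array([0.395, 0.06 , 0.014]), 0.77)]
```

View zooms.

View pics/scene_z.png

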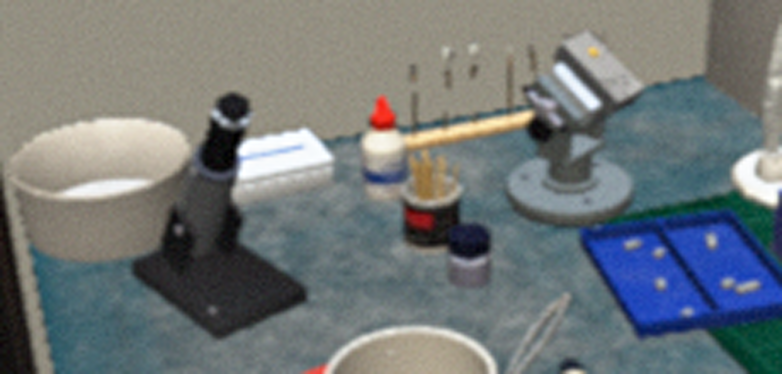

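View pics/side_z.png

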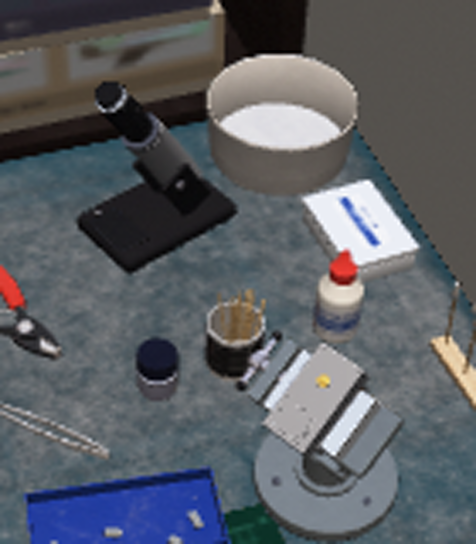

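>>> {"fn": "send_rows", "kwargs": {"rows": [3.6,-4.5,-4,0.05,-1,7.2,-9,-7,0.1,-1,10.8,-13.5,-10,0.15,-1,14.4,-18,-13,0.2,-1,18,-22.5,-13,0.25,-1,21.6,-27,-13,0.3,-1,25.2,-31.6,-13,0.35,-1,28.9,-36.2,-13,0.415,-1]}}

```text
clock: 3.2
eef_pos: [0.3606, -0.0991, 0.3807]
orientation: [3.141, -0.002, 0.002]
contact_force: [2.0, 0.0, 0.1]
gripper_width: 0.0853
```

>>> {"fn": "send_rows", "kwargs": {"rows": [5,-1.5,0,0,-1,10,-3,0,0,-1,15,-5,0.5,0,-1,20,-7,1,0,-1,25,-8.5,1.5,0,-1,30,-10,2,0,-1,30,-10,2,0,-1,30,-10,2,0,-1]}}

```text
clock: 4.2
eef_pos: [0.6603, -0.0008, 0.3598]
orientation: [3.141, 0.002, -0.002]
contact_force: [-0.4, -0.5, 1.3]
gripper_width: 0.0857
```

```bash
python3 - <<'E'
from h import *
import pickle
p=optics.capture('wrist'); save(p,'w1'); pickle.dump(p,open('w1.pkl','wb'))
cv2.imwrite('pics/w1b.png',cv2.resize(p['pixels'][:,:,::-1],(800,600),interpolation=cv2.INTER_CUBIC))
for o in['aim','torch','stand']:
    r=finder.look_for(p,o); print(o,[(np.round(x['location'],4),round(x['conf'],2)) for x in r[:3]])
print(sensors.state()['eef_pos'])
E
```

```text
aim [(array([ 0.6268, -0.1149,  0.1107]), 0.82)]
torch [(array([0.649 , 0.1552, 0.1406]), 0.88)]
stand [(array([0.6864, 0.1544, 0.0214]), 0.73)]
[ 0.65994487 -0.00122028  0.36249988]
```

View pics/w1b.png

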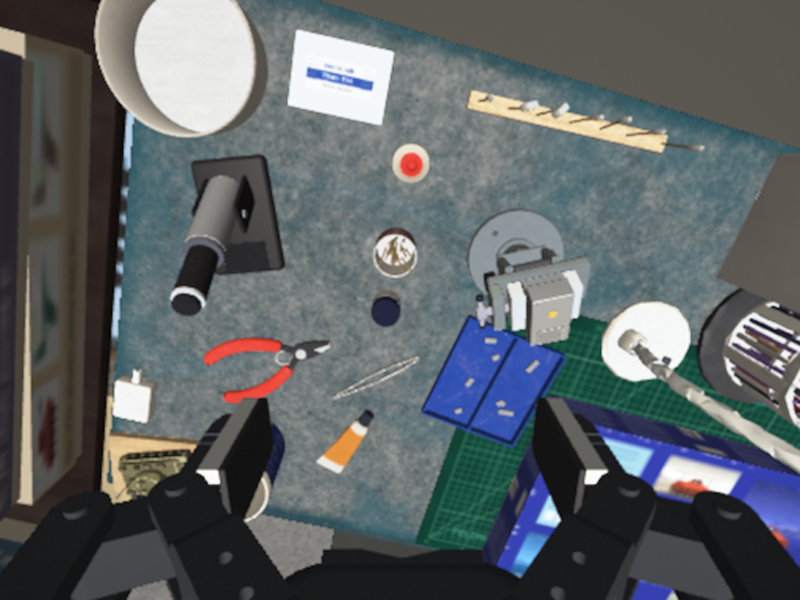

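```bash
python3 - <<'E'
from h import *
import pickle
p=pickle.load(open('w1.pkl','rb')); im=p['pixels'][:,:,::-1]
a=cv2.resize(im[90:210,95:195],None,fx=5,fy=5,interpolation=cv2.INTER_CUBIC)
b=cv2.resize(im[125:240,290:390],None,fx=5,fy=5,interpolation=cv2.INTER_CUBIC)
cv2.imwrite('pics/wa.png',a);cv2.imwrite('pics/wb.png',b)
E
```

```text
(no output)
```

View pics/wa.png

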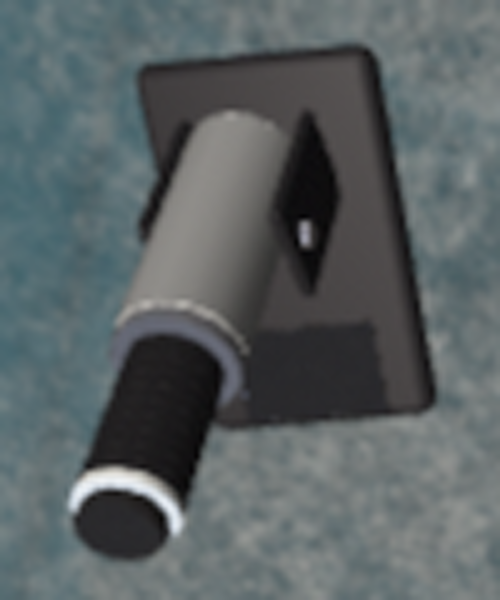

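View pics/wb.png

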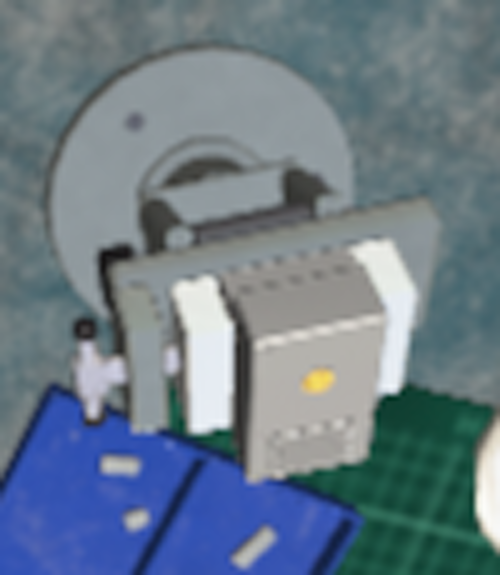

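```bash
python3 - <<'E'
from h import *
import pickle
from scipy.optimize import least_squares
w=pickle.load(open('w1.pkl','rb')); s=optics.capture('scene'); d=optics.capture('side')
pickle.dump((s,d),open('sd.pkl','wb'))
Z=lambda q,ox,oy,f:(q[0]/f+ox,q[1]/f+oy)
wa=lambda *q:Z(q,95,90,5); wb=lambda *q:Z(q,290,125,5); sz=lambda *q:Z(q,110,150,3.4); dz=lambda *q:Z(q,210,100,3.4)
# stand
def st(v):
    x,y,z,yaw,h,fx,fy=v; c,sn=np.cos(yaw),np.sin(yaw); ex=np.array([c,sn,0]);ey=np.array([-sn,c,0])
    ax=-0.5*ex+np.array([0,0,np.sqrt(.75)]); m=np.array([x,y,z])
    F=lambda a,b:np.array([fx,fy,h])+a*.058*ex+b*.037*ey
    obs=[(w,m+.063*ax,wa(125,520)),(s,m+.063*ax,sz(235,103)),(d,m+.063*ax,dz(112,96)),
     (w,F(1,1),wa(140,68)),(w,F(1,-1),wa(375,48)),(w,F(-1,-1),wa(435,410)),
     (s,F(-1,1),sz(135,265)),(s,F(-1,-1),sz(218,332)),(s,F(1,-1),sz(305,290)),
     (d,F(-1,1),dz(80,222)),(d,F(-1,-1),dz(130,266)),(d,F(1,-1),dz(237,210)),(w,m+.006*ax,wa(174,348))]
    return obs
f=lambda v:np.concatenate([proj(p,X)-np.array(o) for p,X,o in st(v)]+[[ (v[2]-.105)*500]])
# correct corner assignment check by residual
r=least_squares(f,[.66,.16,.105,.1,.01,.68,.16],loss='soft_l1')
print('stand',np.round(r.x,4)); print(np.round(f(r.x),1))
c,sn=np.cos(r.x[3]),np.sin(r.x[3]); print('foot->mouth in stand axes',np.array([[c,sn],[-sn,c]])@(r.x[:2]-r.x[5:7]))
print('fit tri',tri(w,wb(318,381),d,dz(323,381)),tri(w,wb(318,381),s,sz(594,50)),tri(s,sz(594,50),d,dz(323,381)))
def vi(v):
    x,y,z,yaw,t=v; Rm=(R.from_euler('z',yaw)*R.from_euler('y',-t)).as_matrix(); m=np.array([x,y,z])
    P=lambda a,b,c=0:m+Rm@np.array([a,b,c])
    return [(w,P(0,0,.002),wb(318,381)),(d,P(0,0,.002),dz(323,381)),(s,P(0,0,.002),sz(594,50)),
     (w,P(.02,.017),wb(258,342)),(w,P(.02,-.017),wb(385,322)),(w,P(-.044,-.017),wb(372,462)),(w,P(-.044,.017),wb(250,480)),
     (d,P(.02,.017),dz(321,346)),(d,P(.02,-.017),dz(370,378)),(d,P(-.044,-.017),dz(305,450)),(d,P(-.044,.017),dz(263,414))]
g=lambda v:np.concatenate([proj(p,X)-np.array(o) for p,X,o in vi(v)])
r=least_squares(g,[.61,-.12,.12,.1,.5],loss='soft_l1'); print('vise',np.round(r.x,4)); print(np.round(g(r.x),1))
E
```

```text
stand [0.6649 0.1616 0.104  0.0609 0.0014 0.6739 0.1684]
[ -0.3  -0.3  -0.8  -0.1  -0.1  -2.2  -0.1  -1.4   0.2  -0.4  -1.   -0.3
  21.6  24.6  25.3  -7.1 -25.9 -13.7  -2.5  -0.2  -2.3   2.   -0.5   1.2
   2.    0.7  -0.5]
foot->mouth in stand axes [-0.00947645 -0.00626399]
fit tri (array([ 0.61296493, -0.1238284 ,  0.12707419]), np.float64(0.0007998260613761322)) (array([ 0.61329795, -0.12339737,  0.13075624]), np.float64(0.0024402776351664887)) (array([ 0.61251437, -0.12522983,  0.1303281 ]), np.float64(0.0021993738558488316))
vise [ 0.6139 -0.124   0.127   0.2173  0.5456]
[ 1.   0.3 -0.  -0.4 -0.1  0.9 -0.2 -0.1  2.  -1.8 -0.3 -0.5 -0.2  0.7
  0.3 -1.8 -1.6 -2.5 -0.9  1.  -0.7  2.4]
```

```bash
cat > fitst.py <<'E'
from h import *
import pickle
from scipy.optimize import least_squares
w=pickle.load(open('w1.pkl','rb')); s,d=pickle.load(open('sd.pkl','rb'))
Z=lambda q,ox,oy,f:(q[0]/f+ox,q[1]/f+oy)
wa=lambda *q:Z(q,95,90,5); wb=lambda *q:Z(q,290,125,5); sz=lambda *q:Z(q,110,150,3.4); dz=lambda *q:Z(q,210,100,3.4)
def st(v):
    x,y,z,yaw,h,fx,fy=v; c,sn=np.cos(yaw),np.sin(yaw); ex=np.array([c,sn,0]);ey=np.array([-sn,c,0])
    ax=-0.5*ex+np.array([0,0,np.sqrt(.75)]); m=np.array([x,y,z])
    F=lambda a,b:np.array([fx,fy,h])+a*.058*ex+b*.037*ey
    return [(w,m+.063*ax,wa(125,520)),(s,m+.063*ax,sz(235,103)),(d,m+.063*ax,dz(112,96)),
     (w,F(1,1),wa(140,68)),(w,F(1,-1),wa(375,48)),(w,F(-1,-1),wa(435,410)),
     (s,F(1,1),sz(135,265)),(s,F(-1,1),sz(218,332)),(s,F(-1,-1),sz(305,290)),
     (d,F(-1,1),dz(80,222)),(d,F(-1,-1),dz(130,266)),(d,F(1,-1),dz(237,210)),(w,m+.006*ax,wa(174,348))]
f=lambda v:np.concatenate([proj(p,X)-np.array(o) for p,X,o in st(v)]+[[ (v[2]-.105)*500]])
r=least_squares(f,[.66,.16,.105,.1,.01,.68,.16],loss='soft_l1')
print('stand',np.round(r.x,4)); print(np.round(f(r.x),1))
c,sn=np.cos(r.x[3]),np.sin(r.x[3]); print('foot->mouth in stand axes',np.array([[c,sn],[-sn,c]])@(r.x[:2]-r.x[5:7]))
E
python3 fitst.py
```

```text
stand [0.6648 0.1625 0.104  0.0919 0.0113 0.6739 0.1633]
[-0.2 -0.3 -0.8 -0.1 -0.1 -2.2 -0.5 -0.3  0.4 -0.9  1.6  0.6 -1.9  0.
 -0.1  0.3  1.8  0.4 -1.8 -1.2 -0.7  0.8  0.6 -0.8  1.4  0.7 -0.5]
foot->mouth in stand axes [-9.12783037e-03  6.13706368e-05]
```

>>> {"fn": "send_rows", "kwargs": {"rows": [-0.4,-4,2,-0.02,-0.3,-0.8,-8,4,-0.05,-0.3,-1.1,-12,6,-0.07,-0.3,-1.4,-16.2,8,-0.092,-0.3,-1.4,-16.2,11,-0.092,-0.3,-1.4,-16.2,14,-0.092,-0.3,-1.4,-16.2,14,-0.092,-0.3,-1.4,-16.2,14,-0.092,-0.3]}}

```text
clock: 5.5
eef_pos: [0.6468, 0.161, 0.2222]
orientation: [-3.138, -0.145, -0.003]
contact_force: [0.3, 0.0, 1.5]
gripper_width: 0.0557
```

```bash
python3 - <<'E'
from h import *
p=optics.capture('wrist'); 
im=p['pixels'][:,:,::-1].copy()
m=np.array([.6648,.1625,.105]);ax=np.array([-.498,-.046,.866])
for t in(0,.006,.038,.063): 
    q=proj(p,m+t*ax);print(t,q); cv2.circle(im,(int(q[0]),int(q[1])),2,(0,255,0),-1)
cv2.imwrite('pics/w2.png',cv2.resize(im,(800,600),interpolation=cv2.INTER_CUBIC))
s=sensors.state();print(s['eef_pos'],R.from_rotvec(s['orientation']).as_matrix()[:2,0],s['gripper_width'])
E
```

```text
0 [258.84378685 176.50646388]
0.006 [258.87235972 181.67579538]
0.038 [259.04161371 212.29679544]
0.063 [259.19751861 240.50271367]
[0.64722836 0.16113513 0.22283386] [0.99572893 0.09226707] 0.055676067540599505
```

View pics/w2.png

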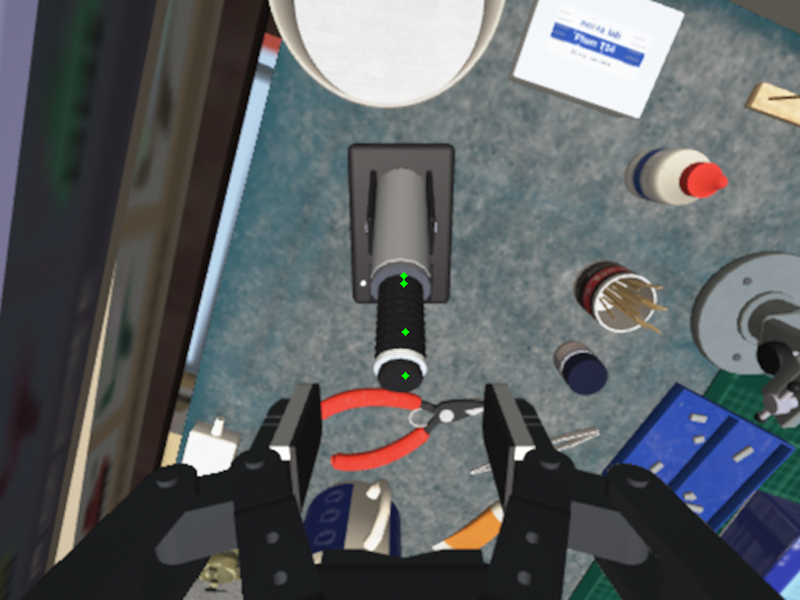

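>>> {"fn": "send_rows", "kwargs": {"rows": [-0.1,-0.1,4,0,-0.3,-0.1,-0.1,7,0,-0.3,-0.1,-0.1,8.4,0,-0.3,-0.1,-0.1,8.4,0,1,-0.1,-0.1,8.4,0,1,-0.1,-0.1,8.4,0,1,-0.1,-0.1,8.4,0,1,-0.1,-0.1,8.4,0,1], "grip_force": 40}}

```text
clock: 6.55
eef_pos: [0.6464, 0.1623, 0.1385]
orientation: [-3.138, -0.146, -0.005]
contact_force: [-1.4, 0.1, 6.6]
gripper_width: 0.0229
```

```bash
python3 - <<'E'
from h import *
p=optics.capture('wrist'); save(p,'w3')
s=sensors.state();print(s['eef_pos'],R.from_rotvec(s['orientation']).as_matrix()[:2,0],s['gripper_width'],s['contact_force'],s['torque'])
E
```

```text
[0.64644317 0.1622992  0.13852312] [0.99569257 0.0926564 ] 0.022841547960489983 [-0.82429214 -0.26279787  6.72605594] [-0.09063239  0.12968017 -0.00412488]
```

View pics/w3.png

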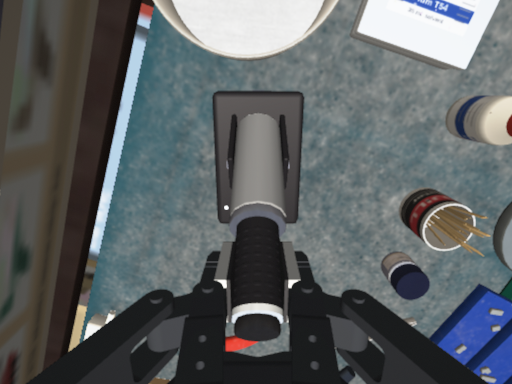

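>>> {"fn": "send_rows", "kwargs": {"rows": [-0.3,0,-0.5,0,1,-0.8,0,-1.4,0,1,-1.5,0,-2.6,0,1,-2.3,0,-4,0,1,-3.1,0,-5.4,0,1,-3.9,0,-6.8,0,1,-4.8,0,-8.3,0,1,-5.5,0,-9.5,0,1]}}

```text
clock: 7.6
eef_pos: [0.5897, 0.157, 0.2322]
orientation: [-3.138, -0.146, 0.001]
contact_force: [0.1, 0.0, -1.0]
gripper_width: 0.0228
```

```bash
python3 - <<'E'
from h import *
for n in('side','scene','wrist'):
    p=optics.capture(n)
    x=dict(side=(190,70,120,120),scene=(130,140,120,110),wrist=(0,0,512,384))[n]; im=p['pixels'][:,:,::-1]
    f=1 if n=='wrist' else 5
    cv2.imwrite('pics/p_'+n+'.png',cv2.resize(im[x[1]:x[1]+x[3],x[0]:x[0]+x[2]],None,fx=f,fy=f,interpolation=cv2.INTER_CUBIC))
s=sensors.state();print(s['clock'],s['eef_pos'],s['gripper_width'],s['contact_force'],s['torque'])
E
```

```text
7.75 [0.59058522 0.15713748 0.23235635] 0.022606745144644166 [-0.37925157 -1.22201046 -1.44022406] [ 0.01654504 -0.00626029 -0.06328012]
```

View pics/p_side.png

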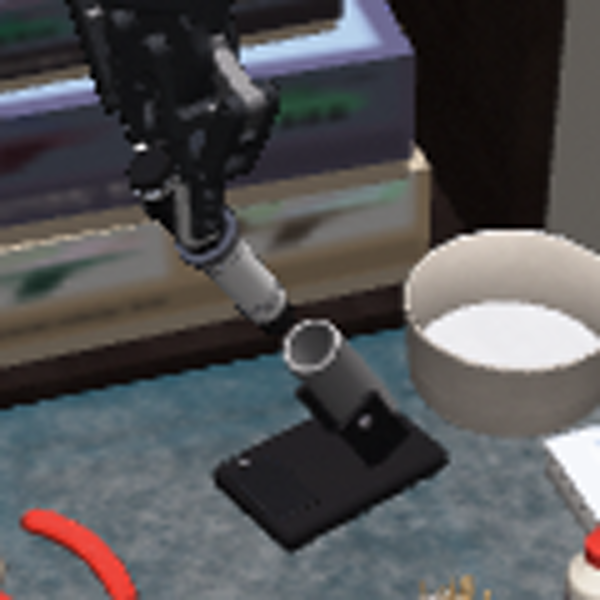

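View pics/p_scene.png

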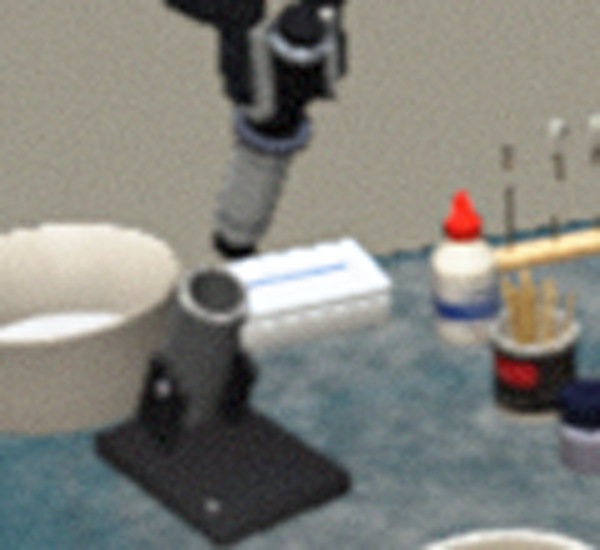

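View pics/p_wrist.png

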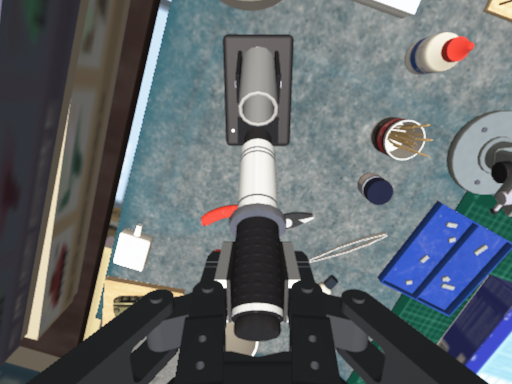

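```bash
python3 - <<'E'
from h import *
import pickle
w=optics.capture('wrist');d=optics.capture('side');s=optics.capture('scene'); pickle.dump((w,d,s),open('out.pkl','wb'))
print('mouth',tri(w,(258,108),d,(252.4,139.4)),tri(s,(173,198.6),d,(252.4,139.4)),tri(w,(258,108),s,(173,198.6)))
st=sensors.state();Rm=R.from_rotvec(st['orientation']).as_matrix();T=st['eef_pos']
im=w['pixels'][:,:,::-1]; a=cv2.resize(im[120:350,200:320],None,fx=3,fy=3,interpolation=cv2.INTER_CUBIC)
for t,c in((27,(255,0,0)),(30,(0,255,0)),(33,(0,0,255))):
    t=np.radians(t);ax=Rm@np.array([-np.sin(t),0,-np.cos(t)])  # toward tail
    ex=Rm@np.array([0,1,0])
    for z in(-.114,-.1,-.038,-.032,.018):
        q=(proj(w,T+z*ax)-[200,120])*3; print(np.degrees(t),z,q.round(1)); cv2.circle(a,tuple(int(v) for v in q),2,c,-1)
cv2.imwrite('pics/w4.png',a)
E
```

```text
mouth (array([0.66311945, 0.16429163, 0.09935751]), np.float64(0.0004381452424736889)) (array([0.66249594, 0.16221065, 0.10254792]), np.float64(0.002342840944305417)) (array([0.66281796, 0.16369459, 0.10374845]), np.float64(0.0016364798767245362))
27.0 -0.114 [177.   57.7]
27.0 -0.1 [177.2  91.6]
27.0 -0.038 [178.7 287.5]
27.0 -0.032 [178.9 311.7]
27.0 0.018 [180.9 572.3]
29.999999999999996 -0.114 [177.1  38.2]
29.999999999999996 -0.1 [177.3  74.4]
29.999999999999996 -0.038 [178.8 281. ]
29.999999999999996 -0.032 [179.  306.4]
29.999999999999996 0.018 [180.9 574.7]
33.0 -0.114 [177.2  18.7]
33.0 -0.1 [177.5  57.2]
33.0 -0.038 [178.9 274.9]
33.0 -0.032 [179.  301.3]
33.0 0.018 [180.8 576.7]
```

View pics/w4.png

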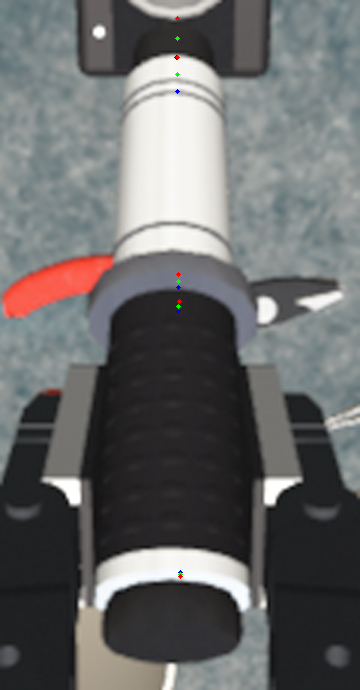

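```bash
python3 - <<'E'
from h import *
import pickle
w,_,_=pickle.load(open('out.pkl','rb'))
st=sensors.state();Rm=R.from_rotvec(st['orientation']).as_matrix();T=st['eef_pos']
ph=np.linspace(0,2*np.pi,90)
for td in(26,28,30,32,34):
    t=np.radians(td);ax=Rm@np.array([-np.sin(t),0,-np.cos(t)]);ey=Rm[:,1];ez=np.cross(ax,ey)
    def ys(z,r,off): 
        P=np.array([(proj(w,T+(z+off)*ax+r*(np.cos(a)*ey+np.sin(a)*ez))-[200,120])*3 for a in ph]); i=P[:,0].argmin(); j=P[:,0].argmax();return P[:,1].min().round(1),P[:,1].max().round(1),P[[i,j],0].round(0)
    for off in(0,):
        print(td,off,'guardtip',ys(-.114,.010,off),'rim',ys(-.1,.012,off),'col lo',ys(-.038,.0165,off),'col hi',ys(-.032,.0165,off),'capend',ys(.025,.012,off))
E
```

```text
26 0 guardtip (np.float64(30.5), np.float64(95.8), array([138., 216.])) rim (np.float64(56.1), np.float64(135.5), array([128., 226.])) col lo (np.float64(230.3), np.float64(341.5), array([ 94., 263.])) col hi (np.float64(254.4), np.float64(365.1), array([ 92., 266.])) capend (np.float64(584.0), np.float64(649.2), array([ 99., 264.]))
28 0 guardtip (np.float64(17.4), np.float64(82.8), array([137., 217.])) rim (np.float64(44.6), np.float64(123.8), array([128., 227.])) col lo (np.float64(227.6), np.float64(335.4), array([ 94., 264.])) col hi (np.float64(252.6), np.float64(359.5), array([ 92., 266.])) capend (np.float64(589.7), np.float64(648.4), array([ 99., 264.]))
30 0 guardtip (np.float64(4.4), np.float64(69.8), array([137., 217.])) rim (np.float64(33.2), np.float64(112.1), array([127., 228.])) col lo (np.float64(225.1), np.float64(329.5), array([ 93., 264.])) col hi (np.float64(251.0), np.float64(354.1), array([ 91., 267.])) capend (np.float64(595.1), np.float64(647.3), array([ 99., 263.]))
32 0 guardtip (np.float64(-8.7), np.float64(56.7), array([136., 218.])) rim (np.float64(21.9), np.float64(100.5), array([127., 228.])) col lo (np.float64(222.7), np.float64(323.6), array([ 93., 265.])) col hi (np.float64(249.6), np.float64(348.7), array([ 91., 267.])) capend (np.float64(600.3), np.float64(646.0), array([100., 263.]))
34 0 guardtip (np.float64(-21.8), np.float64(43.7), array([136., 219.])) rim (np.float64(10.6), np.float64(88.8), array([126., 229.])) col lo (np.float64(220.7), np.float64(317.8), array([ 92., 266.])) col hi (np.float64(248.4), np.float64(343.4), array([ 91., 268.])) capend (np.float64(605.3), np.float64(644.5), array([100., 262.]))
```

>>> {"fn": "send_rows", "kwargs": {"rows": [-1,4,-2,0,1,-2,8,-4,-0.02,1,-3.2,12.5,-4,-0.05,1,-4.4,17,-4,-0.08,1,-5.6,21.5,-4,-0.1,1,-6.8,26,-4,-0.124,1,-7.7,29.1,-4,-0.124,1,-7.7,29.1,-4,-0.124,1]}}

```text
clock: 8.9
eef_pos: [0.5401, -0.142, 0.2704]
orientation: [-3.124, -0.335, 0.002]
contact_force: [0.1, 0.7, -1.4]
gripper_width: 0.0226
```

```bash
python3 - <<'E'
from h import *
import pickle
P={}
for n in('side','scene','wrist'):
    p=optics.capture(n);P[n]=p
    x=dict(side=(250,140,120,120),scene=(230,90,120,120),wrist=(200,60,130,150))[n]; im=p['pixels'][:,:,::-1]
    f=5 if n!='wrist' else 4
    cv2.imwrite('pics/q_'+n+'.png',cv2.resize(im[x[1]:x[1]+x[3],x[0]:x[0]+x[2]],None,fx=f,fy=f,interpolation=cv2.INTER_CUBIC))
s=sensors.state();print(s['clock'],s['eef_pos'],s['gripper_width'],s['contact_force'],R.from_rotvec(s['orientation']).as_matrix())
P['s']=s;pickle.dump(P,open('q.pkl','wb'))
E
```

```text
9.05 [ 0.54080314 -0.13920576  0.27072692] 0.022547891695504904 [-0.07980981  0.24414991 -0.91937225] [[ 9.76567425e-01  2.15210346e-01 -7.56576620e-04]
 [ 2.15210929e-01 -9.76567263e-01  7.98176576e-04]
 [-5.67072103e-04 -9.42296800e-04 -9.99999395e-01]]
```

View pics/q_side.png

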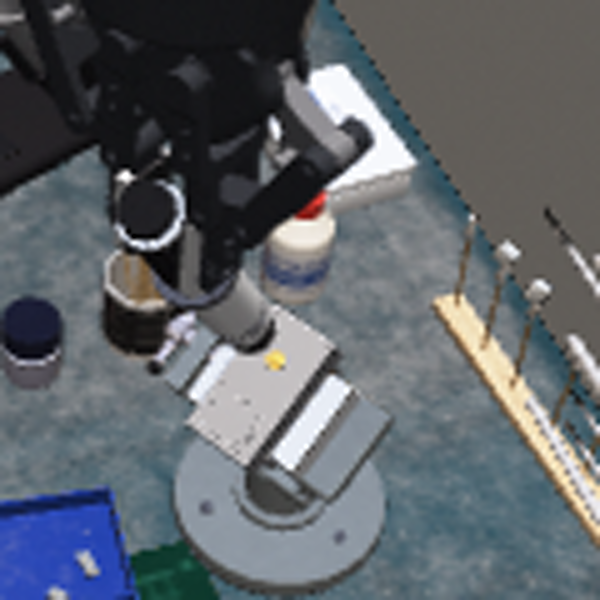

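View pics/q_scene.png

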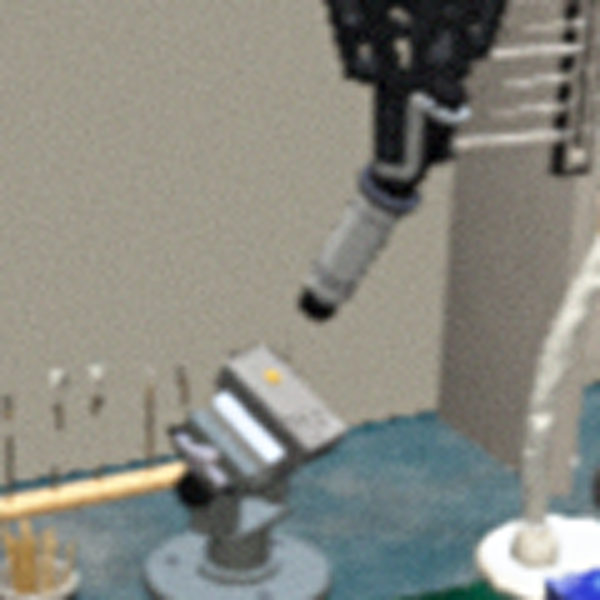

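View pics/q_wrist.png

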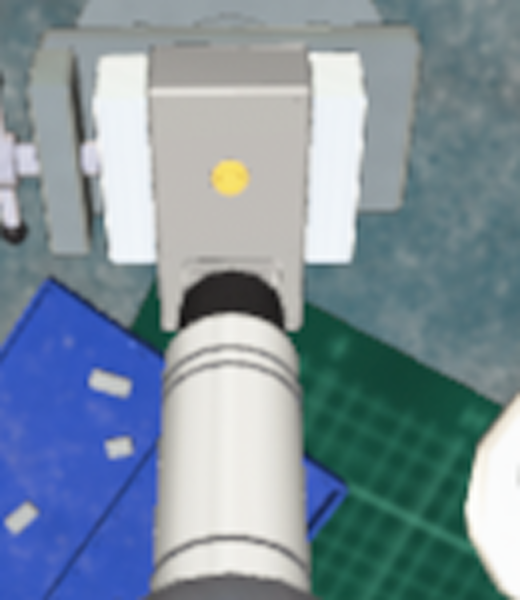

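```bash
cat > fitv.py <<'E'
from h import *
import pickle
from scipy.optimize import least_squares
P=pickle.load(open('q.pkl','rb'));w,d,s=P['wrist'],P['side'],P['scene']
Z=lambda q,ox,oy,f:((q[0]+.5)/f-.5+ox,(q[1]+.5)/f-.5+oy)
wb=lambda *q:Z(q,200,60,4); sz=lambda *q:Z(q,230,90,5); dz=lambda *q:Z(q,250,140,5)
def vi(v):
    x,y,z,yaw,t=v[:5]; Rm=(R.from_euler('z',yaw)*R.from_euler('y',-t)).as_matrix(); m=np.array([x,y,z])
    p=lambda a,b,c=0:m+Rm@np.array([a,b,c])
    return {'w':[(w,p(0,0,.002),wb(230,177)),(w,p(.02,.017),wb(152,92)),(w,p(.02,-.017),wb(306,90)),(w,p(-.044,.017),wb(162,328)),(w,p(-.044,-.017),wb(302,330))],
     's':[(s,p(0,0,.002),sz(272,377)),(s,p(.02,.017),sz(222,366)),(s,p(.02,-.017),sz(262,346)),(s,p(-.044,-.017),sz(347,425)),(s,p(-.044,.017),sz(303,452))],
     'd':[(d,p(0,0,.002),dz(275,361)),(d,p(-.044,.017),dz(187,422)),(d,p(-.044,-.017),dz(248,465)),(d,p(.02,-.017),dz(340,352)),(d,p(.02,.017),dz(275,305))]}
def g(v,cams):
    o=vi(v); return np.concatenate([proj(c,X)-np.array(q) for k in cams for c,X,q in o[k]])
if __name__=='__main__':
  for cams in('wsd','w','s','d','ws','wd','sd'):
    r=least_squares(lambda v:g(v,cams),[.61,-.12,.12,.2,.5],loss='soft_l1'); print(cams,np.round(r.x,4),'rms',round(np.sqrt(np.mean(g(r.x,cams)**2)),2))
  r=least_squares(lambda v:g(v,'wsd'),[.61,-.12,.12,.2,.5],loss='soft_l1');print(np.round(g(r.x,'wsd'),1))
E
python3 fitv.py
```

```text
wsd [ 0.6147 -0.1226  0.1266  0.2185  0.5653] rms 0.84
w [ 0.6141 -0.1223  0.1096  0.224   0.4902] rms 0.51
s [ 0.6297 -0.1345  0.1204  0.176   0.4976] rms 0.42
d [ 0.6228 -0.1153  0.111   0.2423  0.4363] rms 0.37
ws [ 0.6146 -0.1222  0.1281  0.2246  0.5721] rms 0.8
wd [ 0.6146 -0.1225  0.124   0.2185  0.5578] rms 0.71
sd [ 0.6154 -0.1234  0.1265  0.2175  0.5149] rms 0.7
[ 0.5  0.6 -1.  -0.7  2.4 -0.4  0.2  0.4 -0.1 -0.2 -0.   0.8  0.3 -0.1
  0.4  0.2  0.1  2.   1.1  0.8  0.2 -0.6 -0.3 -0.3 -0.4  0.3 -0.6 -1.9
 -0.1 -1.1]
```

```bash
python3 - <<'E'
from h import *
import pickle
P=pickle.load(open('q.pkl','rb'))
im=P['scene']['pixels'][:,:,::-1]
cv2.imwrite('pics/r_scene.png',cv2.resize(im[120:158,285:320],None,fx=15,fy=15,interpolation=cv2.INTER_CUBIC))
im=P['side']['pixels'][:,:,::-1]
cv2.imwrite('pics/r_side.png',cv2.resize(im[175:220,268:318],None,fx=12,fy=12,interpolation=cv2.INTER_CUBIC))
E
```

```text
(no output)
```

View pics/r_scene.png

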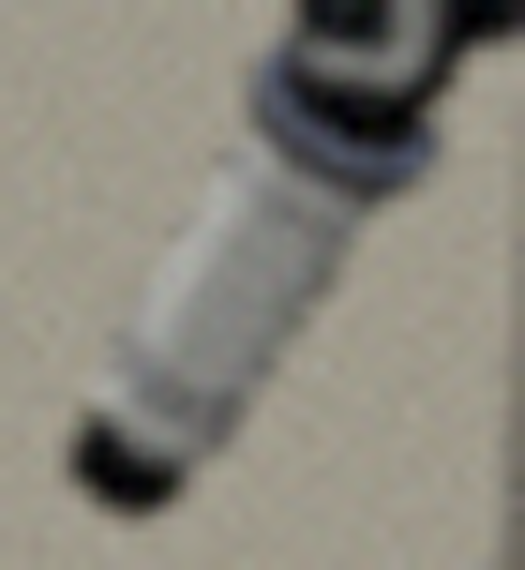

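View pics/r_side.png

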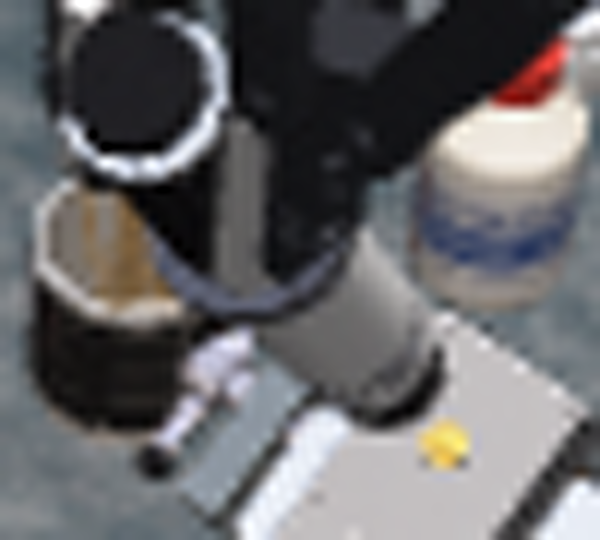

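```bash
cat > fitt.py <<'E'
from fitv import *
st=P['s'];Rm0=R.from_rotvec(st['orientation']).as_matrix();T0=np.array([.5403,-.1405,.2706])
T0=st['eef_pos']
ph=np.linspace(0,2*np.pi,72,endpoint=False)
def frame(v):
    t,off,c,b=v  # c: perp offset in tool xz plane; b: tool y offset
    ax=Rm0@np.array([-np.sin(t),0,-np.cos(t)]);ey=Rm0[:,1];ez=np.cross(ax,ey)  # ez
    o=T0+off*ax+c*ez+b*ey
    return o,ax,ey,ez
def circ(cam,v,z,r):
    o,ax,ey,ez=frame(v); return np.array([proj(cam,o+z*ax+r*(np.cos(a)*ey+np.sin(a)*ez)) for a in ph])
q15=lambda *q:Z(q,285,120,15)
q12=lambda *q:Z(q,268,175,12)
def lined(cam,v,pt):
    o,ax,_,_=frame(v); a=proj(cam,o-.1*ax);b2=proj(cam,o-.04*ax); d_=(b2-a)/np.linalg.norm(b2-a); e=np.array(pt)-a; return d_[0]*e[1]-d_[1]*e[0]
def res(v,cams='wsd'):
    out=[]
    if 's' in cams:
        out+=[lined(s,v,q15(221,310)),lined(s,v,q15(167,405)),lined(s,v,q15(280,211))]
        out+=[circ(s,v,-.114,.010)[:,1].max()-q15(0,516)[1], min(circ(s,v,-.038,.0165)[:,0].min(),circ(s,v,-.032,.0165)[:,0].min())-q15(252,0)[0], circ(s,v,-.032,.0165)[:,0].max()-q15(440,0)[0]]
    if 'd' in cams:
        out+=[circ(d,v,-.114,.010)[:,1].max()-q12(0,428)[1],circ(d,v,-.114,.010)[:,0].max()-q12(443,0)[0],circ(d,v,-.032,.0165)[:,1].max()-q12(0,320)[1]]
        out+=list(circ(d,v,.025,.012).mean(0)-np.array(q12(145,92)))
    if 'w' in cams:
        out+=[circ(w,v,-.114,.010)[:,1].min()-wb(0,270)[1],circ(w,v,-.1,.012)[:,1].min()-wb(0,312)[1],circ(w,v,-.1,.012)[:,0].min()-wb(163,0)[0],circ(w,v,-.1,.012)[:,0].max()-wb(299,0)[0],circ(w,v,-.038,.0165)[:,1].min()-(252.5/3-.5+120)]
    return np.array(out)
if __name__=='__main__':
  for cams in('wsd','w','s','d','sd','ws','wd'):
    f=lambda v:np.r_[res(v,cams),(v[1:]/.004)*.3]
    r=least_squares(f,[.52,0,0,0],loss='soft_l1',x_scale=[.1,.01,.01,.01]); print(cams,np.round(r.x,4),'tilt',np.degrees(r.x[0]).round(1),'nose',np.round(frame(r.x)[0]-.114*frame(r.x)[1],4))
    if cams=='wsd':print(np.round(res(r.x),1))
E
python3 fitt.py
```

```text
wsd [ 5.403e-01  0.000e+00 -7.500e-03 -1.000e-04] tilt 31.0 nose [ 0.5917 -0.1278  0.1691]
[-0.6 -0.1 -0.9  1.7 -1.   0.3 -0.9 -0.1 -0.6 -2.4 -1.   0.  -0.3  0.9
  0.1  0.1]
w [ 5.171e-01  3.600e-03 -2.500e-03 -5.000e-04] tilt 29.6 nose [ 0.5918 -0.1274  0.1735]
s [ 0.5113  0.0022 -0.0024  0.0041] tilt 29.3 nose [ 0.5929 -0.1318  0.172 ]
d [ 5.211e-01 -7.500e-03 -5.900e-03 -3.000e-04] tilt 29.9 nose [ 0.5947 -0.1269  0.1624]
sd [ 5.409e-01  2.000e-04 -6.000e-03  3.500e-03] tilt 31.0 nose [ 0.5937 -0.1311  0.1701]
ws [ 5.278e-01  2.100e-03 -4.700e-03 -4.000e-04] tilt 30.2 nose [ 0.5917 -0.1275  0.1716]
wd [ 5.405e-01 -1.000e-03 -8.500e-03 -2.000e-04] tilt 31.0 nose [ 0.5914 -0.1278  0.1678]
```

>>> {"fn": "send_rows", "kwargs": {"rows": [0.3,0,0.6,0,1,0.6,0,1.2,0,1,0.9,0,1.8,0,1,1.2,0,2.4,0,1,1.5,0,3.1,0,1,1.5,0,3.1,0,1,1.5,0,3.1,0,1,1.5,0,3.1,0,1]}}

```text
clock: 10.05
eef_pos: [0.5555, -0.1367, 0.2407]
orientation: [3.123, 0.34, 0.001]
contact_force: [0.1, 0.1, -2.0]
gripper_width: 0.023
```

```bash
python3 - <<'E'
from h import *
import pickle
P={}
for n in('side','scene','wrist'):
    p=optics.capture(n);P[n]=p
    x=dict(side=(260,170,70,70),scene=(260,110,60,85),wrist=(200,60,130,150))[n]; im=p['pixels'][:,:,::-1]
    f=dict(side=8,scene=7,wrist=4)[n]
    cv2.imwrite('pics/u_'+n+'.png',cv2.resize(im[x[1]:x[1]+x[3],x[0]:x[0]+x[2]],None,fx=f,fy=f,interpolation=cv2.INTER_CUBIC))
s=sensors.state();print(s['clock'],s['eef_pos'],s['gripper_width'],s['contact_force'])
P['s']=s;pickle.dump(P,open('u.pkl','wb'))
E
```

```text
10.2 [ 0.55547103 -0.13667955  0.2405792 ] 0.022963097308300654 [-0.30378245 -0.71058499 -2.03797538]
```

View pics/u_side.png

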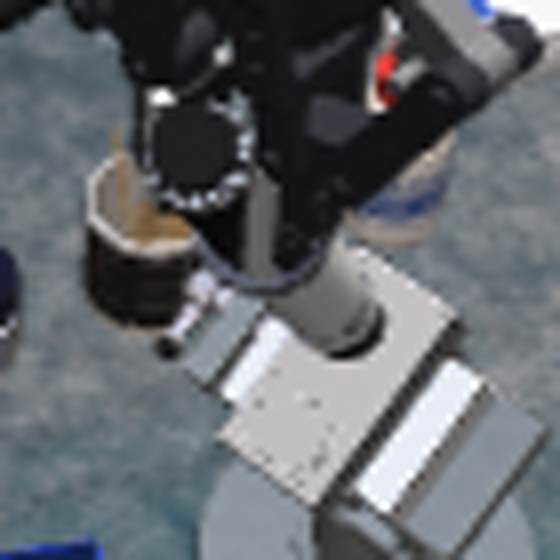

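View pics/u_scene.png

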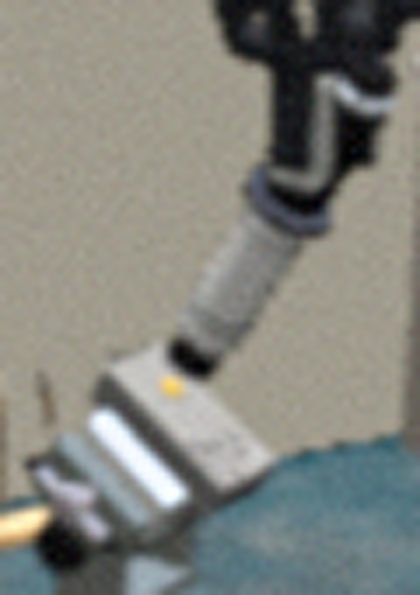

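View pics/u_wrist.png

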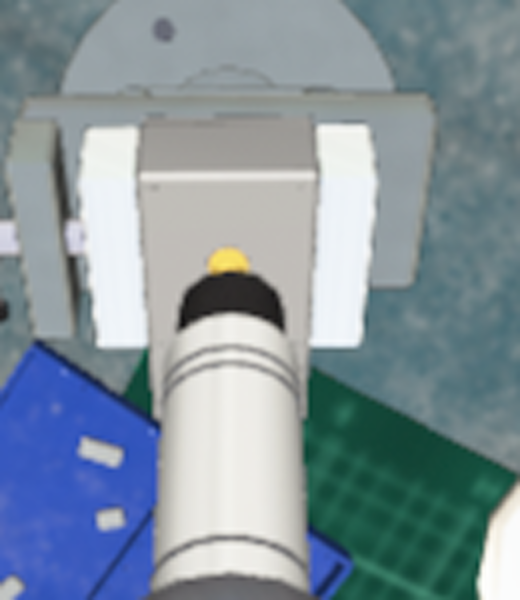

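```bash
cat > joint.py <<'E'
from h import *
import pickle
from scipy.optimize import least_squares
Q=pickle.load(open('q.pkl','rb'));U=pickle.load(open('u.pkl','rb'))
Z=lambda q,ox,oy,f:np.array(((q[0]+.5)/f-.5+ox,(q[1]+.5)/f-.5+oy))
Rm0=R.from_rotvec(U['s']['orientation']).as_matrix()
TU=U['s']['eef_pos']; TQ=TU-Rm0@np.array([.015,0,.031])
ph=np.linspace(0,2*np.pi,60,endpoint=False)
# v: x y z yaw tilt | t off c b | biases w(2) s(2) d(2)
def model(v):
    Rv=(R.from_euler('z',v[3])*R.from_euler('y',-v[4])).as_matrix(); t,off,c,b=v[5:9]
    out=[]
    ax=Rm0@np.array([-np.sin(t),0,-np.cos(t)]);ey=Rm0[:,1];ez=np.cross(ax,ey)
    B={'wrist':v[9:11],'scene':v[11:13],'side':v[13:15]}
    for S,T,n in((Q,TQ,'q'),(U,TU,'u')):
        o=T+off*ax+c*ez+b*ey
        pj=lambda cam,X:proj(S[cam],X)+B[cam]
        vp=lambda cam,a,b2,c2=0:pj(cam,v[:3]+Rv@np.array([a,b2,c2]))
        ci=lambda cam,z,r:np.array([pj(cam,o+z*ax+r*(np.cos(q)*ey+np.sin(q)*ez)) for q in ph])
        def lined(cam,pt):
            a=pj(cam,o-.1*ax);e=pj(cam,o-.04*ax);d=(e-a)/np.linalg.norm(e-a);g=pt-a;return d[0]*g[1]-d[1]*g[0]
        tp=ci('wrist',-.114,.01);rm=ci('wrist',-.1,.012);W=lambda *q:Z(q,200,60,4)
        out+=[tp[:,1].min()-W(0,270.5)[1],rm[:,1].min()-W(0,312)[1],tp[:,0].min()-W(180,0)[0],tp[:,0].max()-W(283,0)[0],rm[:,0].min()-W(162,0)[0],rm[:,0].max()-W(300,0)[0]]
        C=lambda cam,z,r,k,mx:(ci(cam,z,r)[:,k].max() if mx else ci(cam,z,r)[:,k].min())
        out+=[C('wrist',-.038,.0165,1,0)-(252.5/3-.5+120)]
        if n=='q':
            s=lambda *q:Z(q,230,90,5);d=lambda *q:Z(q,250,140,5);q15=lambda *q:Z(q,285,120,15);q12=lambda *q:Z(q,268,175,12)
            VP=[('wrist',0,0,.002,W(230,177)),('wrist',.02,.017,0,W(152,92)),('wrist',.02,-.017,0,W(306,90)),('wrist',-.044,.017,0,W(162,328)),('wrist',-.044,-.017,0,W(302,330)),
             ('scene',0,0,.002,s(272,377)),('scene',.02,.017,0,s(222,366)),('scene',.02,-.017,0,s(262,346)),('scene',-.044,-.017,0,s(347,425)),('scene',-.044,.017,0,s(303,452)),
             ('side',0,0,.002,d(275,361)),('side',-.044,.017,0,d(187,422)),('side',-.044,-.017,0,d(248,465)),('side',.02,-.017,0,d(340,352)),('side',.02,.017,0,d(275,305))]
            out+=[lined('scene',q15(221,310)),lined('scene',q15(167,405)),lined('scene',q15(280,211)),
              C('scene',-.114,.01,1,1)-q15(0,516)[1],C('scene',-.114,.01,0,0)-q15(72,0)[0],C('scene',-.032,.0165,0,1)-q15(440,0)[0],
              C('side',-.114,.01,1,1)-q12(0,428)[1],C('side',-.114,.01,0,1)-q12(443,0)[0],C('side',-.032,.0165,1,1)-q12(0,320)[1]]
            out+=list(ci('side',.025,.012).mean(0)-q12(145,92))
        else:
            s=lambda *q:Z(q,260,110,7);d=lambda *q:Z(q,260,170,8)
            VP=[('wrist',0,0,.002,W(229,267)),('wrist',.02,.017,0,W(140,178)),('wrist',.02,-.017,0,W(315,177)),
             ('scene',0,0,.002,s(172,386)),('scene',.02,.017,0,s(95,378)),('scene',.02,-.017,0,s(160,347)),('scene',-.044,-.017,0,s(275,462)),
             ('side',-.044,.017,0,d(222,437)),('side',-.044,-.017,0,d(320,503)),('side',.02,-.017,0,d(464,325))]
            out+=[lined('scene',s((240+303)/2,235)),lined('scene',s((178+240)/2,342)),
              C('scene',-.114,.01,1,1)-s(0,380)[1],C('scene',-.114,.01,0,0)-s(166,0)[0],C('scene',-.032,.0165,0,1)-s(329,0)[0],
              C('side',-.114,.01,1,1)-d(0,361)[1],C('side',-.114,.01,0,1)-d(385,0)[0],C('side',-.032,.0165,1,1)-d(0,292)[1]]
            out+=list(ci('side',.025,.012).mean(0)-d(200,150))
        for cam,a,b2,c2,q in VP: out+=list(vp(cam,a,b2,c2)-q)
    return np.array(out)
f=lambda v:np.r_[model(v)/.6,v[9:11]/2,v[11:15]/1.2,(v[5]-.5236)/.02,v[6]/.003,v[7]/.004,v[8]/.002]
r=least_squares(f,np.r_[.6147,-.1226,.1266,.2185,.555,.53,0,-.004,0,np.zeros(6)],loss='soft_l1',x_scale=np.r_[[.01]*3,.1,.1,.1,.01,.01,.01,[1]*6])
v=r.x; cov=np.linalg.inv(r.jac.T@r.jac); print(np.round(v,4)); print('sd',np.round(np.sqrt(np.diag(cov))[:9],4))
print('rms',np.sqrt(np.mean(model(v)**2)));print(np.round(model(v),1))
Rv=(R.from_euler('z',v[3])*R.from_euler('y',-v[4])).as_matrix(); t,off,c,b=v[5:9]
ax=Rm0@np.array([-np.sin(t),0,-np.cos(t)]);ey=Rm0[:,1];ez=np.cross(ax,ey)
nose=TU+off*ax+c*ez+b*ey-.114*ax
print('nose in head frame',Rv.T@(nose-v[:3]),'angle',np.degrees(np.arccos(ax@Rv[:,2])), 'tool-frame of head axes',np.round(Rm0.T@Rv,3).tolist())
E
python3 joint.py
```

```text
[ 6.1370e-01 -1.2280e-01  1.2430e-01  2.2150e-01  5.5240e-01  5.2880e-01
 -1.0000e-04 -7.3000e-03 -6.0000e-04 -4.1190e-01 -9.5970e-01 -3.7060e-01
 -1.3899e+00  8.5240e-01 -1.6040e-01]
sd [0.0014 0.0012 0.0018 0.0097 0.0163 0.0073 0.0011 0.0015 0.001 ]
rms 0.6915804000071117
[ 0.3  0.  -0.1  0.7  1.1 -0.2 -0.1  0.3  0.7  0.1  0.2 -1.1  0.1 -0.8
  0.5 -0.9 -1.4 -1.6  0.   0.8 -1.3 -0.3  1.7 -0.1 -0.   0.5 -0.6 -0.1
 -0.1  0.4  0.2 -0.5  0.3 -0.2  0.2  1.4  1.2  0.2  0.7  0.2  0.   0.5
  0.   1.  -0.1 -1.   0.3 -0.3  0.5  0.2 -0.5  0.2  0.8 -0.8 -0.5  0.1
  0.8  0.6 -0.3  1.2  0.3  0.7  0.8 -1.1  0.3 -0.1  0.3 -0.9 -0.8  1.2
 -0.8 -0.2  0.7  1.1 -1.2 -0.2 -0.6  0.3  0.4 -0.3  0.3 -0.3  1.2 -0.1
 -1.2]
nose in head frame [ 9.27184546e-05 -4.04959610e-04  1.64420950e-02] angle 1.340899765620392 tool-frame of head axes [[0.851, -0.005, -0.524], [-0.004, -1.0, 0.003], [-0.524, -0.0, -0.851]]
```

>>> {"fn": "send_rows", "kwargs": {"rows": [0.16,0,0.26,0,1,0.31,0,0.51,0,1,0.47,0,0.77,0,1,0.6,0,0.98,0,1,0.68,0,1.1,0,1,0.68,0,1.1,0,1,0.68,0,1.1,0,1,0.68,0,1.1,0,1]}}

```text
clock: 11.2
eef_pos: [0.5621, -0.1352, 0.2294]
orientation: [3.123, 0.34, 0.0]
contact_force: [0.7, 0.1, -1.7]
gripper_width: 0.0227
```

```bash
python3 - <<'E'
from h import *
P={}
for n in('scene','wrist','side'):
    p=optics.capture(n)
    x=dict(side=(260,170,70,70),scene=(260,110,60,85),wrist=(200,60,130,150))[n]; im=p['pixels'][:,:,::-1]
    f=dict(side=8,scene=7,wrist=4)[n]
    cv2.imwrite('pics/v_'+n+'.png',cv2.resize(im[x[1]:x[1]+x[3],x[0]:x[0]+x[2]],None,fx=f,fy=f,interpolation=cv2.INTER_CUBIC))
s=sensors.state();print(s['clock'],s['eef_pos'],s['gripper_width'],s['contact_force'],s['torque'])
E
```

```text
11.35 [ 0.56207574 -0.13516473  0.22939928] 0.023105898228192003 [-0.45392929  0.67335378 -1.48390801] [-0.04328941  0.04490511 -0.00250098]
```

View pics/v_scene.png

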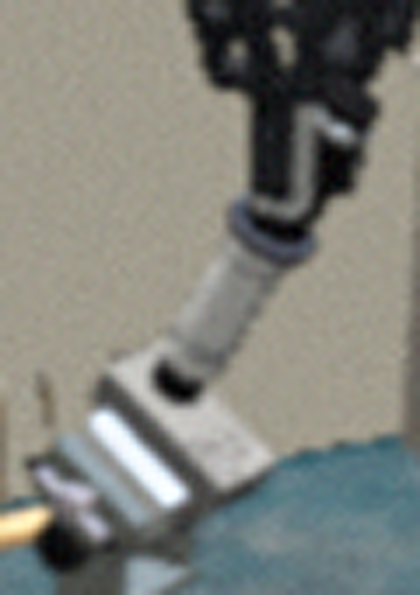

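View pics/v_wrist.png

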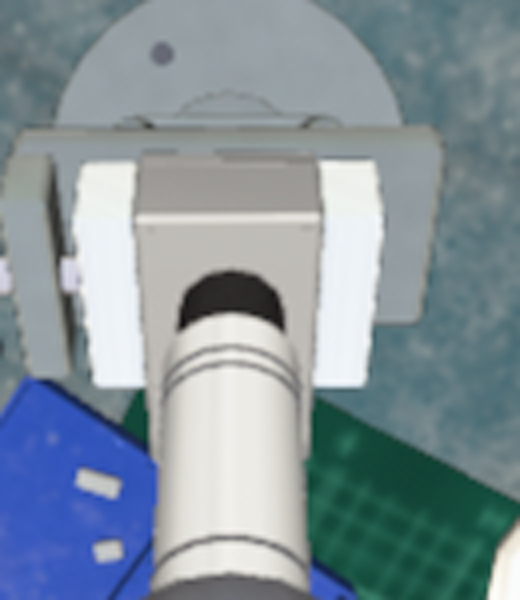

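View pics/v_side.png

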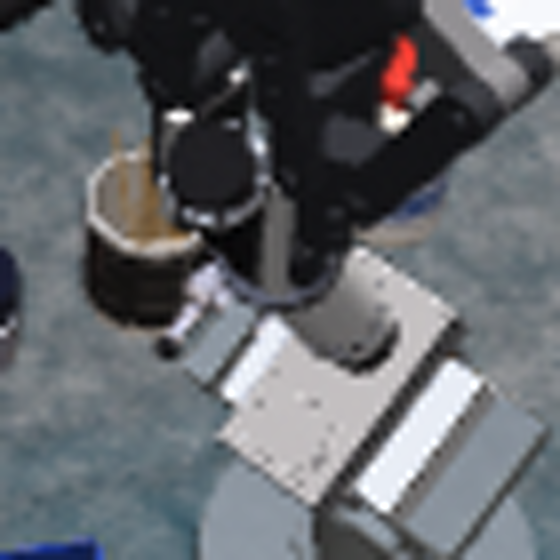

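>>> {"fn": "send_rows", "kwargs": {"rows": [0.0,-0.05,0.1,0,1,0.05,-0.05,0.17,0,1,0.09,-0.05,0.24,0,1,0.09,-0.05,0.24,0,1,0.09,-0.05,0.24,0,1,0.09,-0.05,0.24,0,1,0.09,-0.05,0.24,0,1,0.09,-0.05,0.24,0,1]}}

```text
clock: 12.35
eef_pos: [0.5628, -0.1345, 0.2269]
orientation: [3.123, 0.34, 0.0]
contact_force: [-2.0, 0.3, 1.6]
gripper_width: 0.023
```

```bash
cat > rd.py <<'E'
from h import *
Rv=(R.from_euler('z',.2215)*R.from_euler('y',-.5524)).as_matrix()
F=[]
for i in range(3):
    optics.capture('side') if i else 0
    s=sensors.state();F.append(s['contact_force'])
f=np.mean(F,0);print(s['clock'],s['eef_pos'],'F',f.round(2),'head axes',(Rv.T@f).round(2),'std',np.std(F,0).round(2),'M',s['torque'].round(3),'fitfrm',(Rv.T@(s['eef_pos']-[.6137,-.1228,.1243])).round(4))
E
python3 rd.py
```

```text
12.45 [ 0.56284158 -0.13445383  0.22692965] F [-1.54 -0.    1.42] head axes [-0.54  0.34  2.  ] std [0.35 0.55 0.68] M [0.077 0.289 0.015] fitfrm [ 0.0094 -0.0002  0.1147]
```

>>> {"fn": "send_rows", "kwargs": {"rows": [0.02,0,0.03,0,1,0.04,0,0.06,0,1,0.06,0,0.1,0,1,0.06,0,0.1,0,1,0.06,0,0.1,0,1,0.06,0,0.1,0,1,0.06,0,0.1,0,1,0.06,0,0.1,0,1]}}

```text
clock: 13.45
eef_pos: [0.5634, -0.1343, 0.2259]
orientation: [-3.123, -0.34, -0.0]
contact_force: [-2.5, 0.3, 1.8]
gripper_width: 0.023
```

```bash
python3 rd.py; python3 - <<'E'
from h import *
for n in('scene','wrist'):
    p=optics.capture(n)
    x=dict(side=(260,170,70,70),scene=(260,110,60,85),wrist=(200,60,130,150))[n]; im=p['pixels'][:,:,::-1]
    f=dict(side=8,scene=7,wrist=4)[n]
    cv2.imwrite('pics/x_'+n+'.png',cv2.resize(im[x[1]:x[1]+x[3],x[0]:x[0]+x[2]],None,fx=f,fy=f,interpolation=cv2.INTER_CUBIC))
E
```

```text
13.55 [ 0.56342283 -0.13432958  0.22589184] F [-2.45 -0.58  2.41] head axes [-0.88 -0.03  3.38] std [0.08 0.6  0.75] M [0.014 0.497 0.028] fitfrm [ 0.0094 -0.0002  0.1135]
```

View pics/x_scene.png

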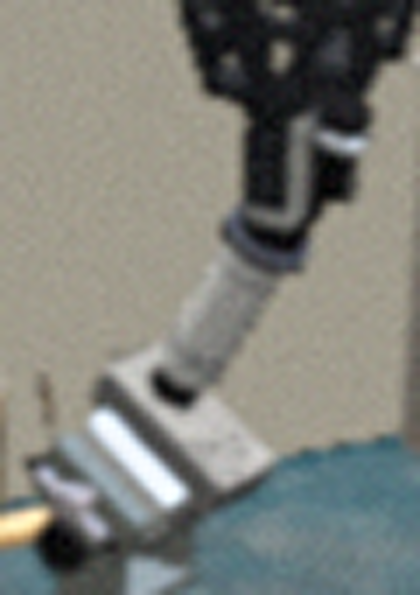

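View pics/x_wrist.png

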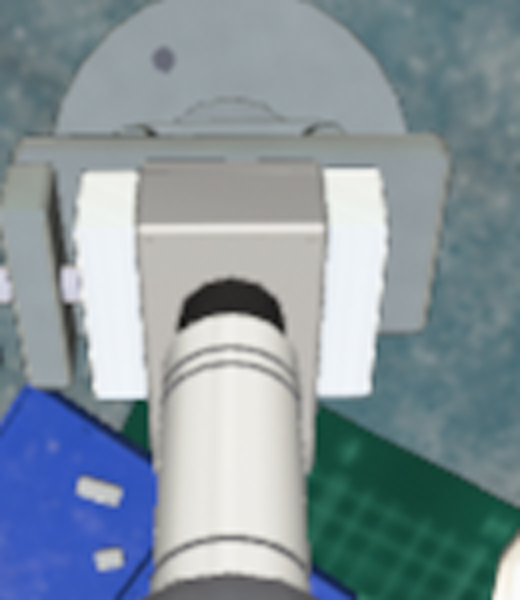

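>>> {"fn": "send_rows", "kwargs": {"rows": [0.02,0,0.04,0,1,0.05,0,0.08,0,1,0.07,0,0.11,0,1,0.07,0,0.11,0,1,0.07,0,0.11,0,1,0.07,0,0.11,0,1,0.07,0,0.11,0,1,0.07,0,0.11,0,1]}}

```text
clock: 14.65
eef_pos: [0.5641, -0.1342, 0.2248]
orientation: [3.123, 0.34, 0.0]
contact_force: [-4.0, -0.6, 3.4]
gripper_width: 0.0229
```

```bash
python3 rd.py; python3 - <<'E'
from h import *
for n in('scene','wrist'):
    p=optics.capture(n)
    x=dict(side=(260,170,70,70),scene=(260,110,60,85),wrist=(200,60,130,150))[n]; im=p['pixels'][:,:,::-1]
    f=dict(side=8,scene=7,wrist=4)[n]
    cv2.imwrite('pics/y_'+n+'.png',cv2.resize(im[x[1]:x[1]+x[3],x[0]:x[0]+x[2]],None,fx=f,fy=f,interpolation=cv2.INTER_CUBIC))
E
```

```text
14.75 [ 0.56410472 -0.1342081   0.22480415] F [-3.12 -0.69  3.38] head axes [-0.94  0.01  4.56] std [0.65 0.24 0.05] M [-0.048  0.549 -0.005] fitfrm [ 0.0094 -0.0002  0.1123]
```

View pics/y_wrist.png

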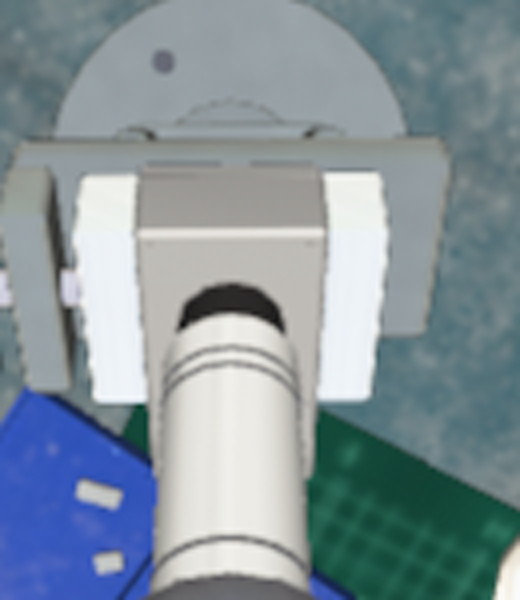

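View pics/y_scene.png

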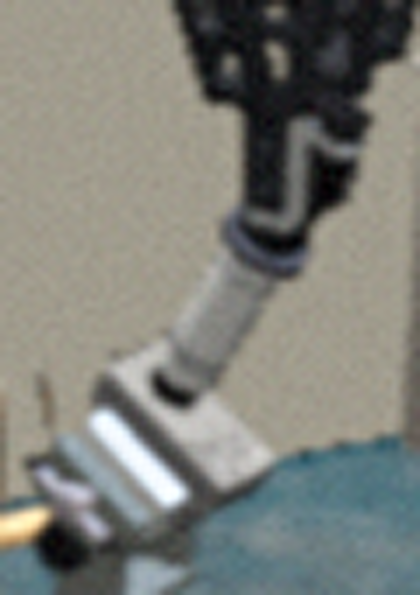

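>>> {"fn": "send_rows", "kwargs": {"rows": [0,0,0,0,1,0,0,0,0,1,0,0,0,0,1,0,0,0,0,1,0,0,0,0,1,0,0,0,0,1,0,0,0,0,1,0,0,0,0,1]}}

```text
clock: 15.85
eef_pos: [0.5641, -0.1342, 0.2248]
orientation: [-3.123, -0.34, -0.0]
contact_force: [-2.7, -1.4, 3.1]
gripper_width: 0.0227
```

>>> {"fn": "send_rows", "kwargs": {"rows": [0,0,0,0,1,0,0,0,0,1,0,0,0,0,1,0,0,0,0,1,0,0,0,0,1,0,0,0,0,1,0,0,0,0,1,0,0,0,0,1]}}

```text
clock: 16.85
eef_pos: [0.5641, -0.1342, 0.2248]
orientation: [3.123, 0.34, 0.0]
contact_force: [-3.1, 0.1, 3.2]
gripper_width: 0.0231
```

>>> {"fn": "send_rows", "kwargs": {"rows": [0,0,0,0,1,0,0,0,0,1,0,0,0,0,1,0,0,0,0,1,0,0,0,0,1,0,0,0,0,1,0,0,0,0,1,0,0,0,0,1]}}

```text
clock: 17.85
eef_pos: [0.5641, -0.1342, 0.2248]
orientation: [-3.123, -0.34, -0.0]
contact_force: [-3.4, -0.5, 1.6]
gripper_width: 0.0232
```

>>> {"fn": "send_rows", "kwargs": {"rows": [0,0,0,0,1,0,0,0,0,1,0,0,0,0,1,0,0,0,0,1,0,0,0,0,1,0,0,0,0,1,0,0,0,0,1,0,0,0,0,1]}}

```text
clock: 18.85
eef_pos: [0.5641, -0.1342, 0.2248]
orientation: [3.123, 0.34, -0.0]
contact_force: [-3.4, -1.0, 2.8]
gripper_width: 0.0227
```

```bash
python3 rd.py; python3 - <<'E'
from h import *
p=optics.capture('wrist');im=p['pixels'][:,:,::-1]
cv2.imwrite('pics/y2.png',cv2.resize(im[60:210,200:330],None,fx=4,fy=4,interpolation=cv2.INTER_CUBIC))
E
```

```text
18.95 [ 0.56405991 -0.13418992  0.22475751] F [-2.89 -0.94  3.17] head axes [-0.91 -0.28  4.28] std [0.48 0.13 0.33] M [-0.026  0.554  0.007] fitfrm [ 0.0094 -0.0002  0.1122]
```

View pics/y2.png

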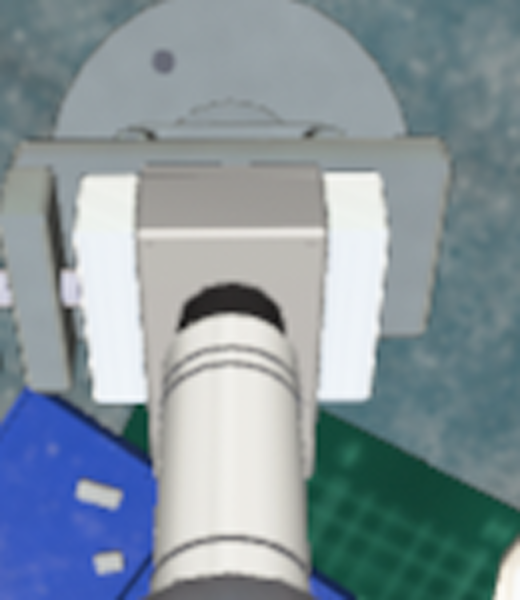

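>>> {"fn": "send_rows", "kwargs": {"rows": [-0.15,0,-0.25,0,1,-0.4,0,-0.7,0,1,-0.8,0,-1.4,0,1,-1.2,0,-2.2,0,1,-1.6,0,-3,0,1,-2,0.02,-3.8,0,1,-2.4,0.05,-4.65,0,1,-2.4,0.05,-4.65,0,1]}}

```text
clock: 20.0
eef_pos: [0.541, -0.1401, 0.2725]
orientation: [3.122, 0.34, 0.003]
contact_force: [-0.3, -0.3, -1.9]
gripper_width: 0.0229
```

>>> {"fn": "send_rows", "kwargs": {"rows": [1.8,-4.5,0,0.02,1,3.6,-9,0,0.05,1,5.4,-13.5,0,0.08,1,7.2,-18,0,0.1,1,9.2,-23,0.5,0.124,1,11.24,-27.92,2,0.124,1,11.24,-27.92,4,0.124,1,11.24,-27.92,4,0.124,1]}}

```text
clock: 21.0
eef_pos: [0.5889, 0.1568, 0.2283]
orientation: [3.137, 0.147, -0.008]
contact_force: [0.4, -0.9, -0.7]
gripper_width: 0.0228
```

```bash
python3 - <<'E'
from h import *
import pickle
w,_,_=pickle.load(open('out.pkl','rb'))
p=optics.capture('wrist');st=sensors.state();print(st['clock'],st['eef_pos'],st['orientation'],st['contact_force'])
a=np.hstack([q['pixels'][80:360,195:325,::-1] for q in(w,p)])
cv2.imwrite('pics/cmp.png',cv2.resize(a,None,fx=2.1,fy=2.1,interpolation=cv2.INTER_CUBIC))
print(np.abs(w['pixels'].astype(int)-p['pixels']).mean())
E
```

```text
21.05 [0.58969099 0.1562554  0.22995469] [ 3.13744376  0.14520354 -0.00444816] [ 0.7078193   0.01602703 -0.79174232]
9.56535169813368
```

View pics/cmp.png

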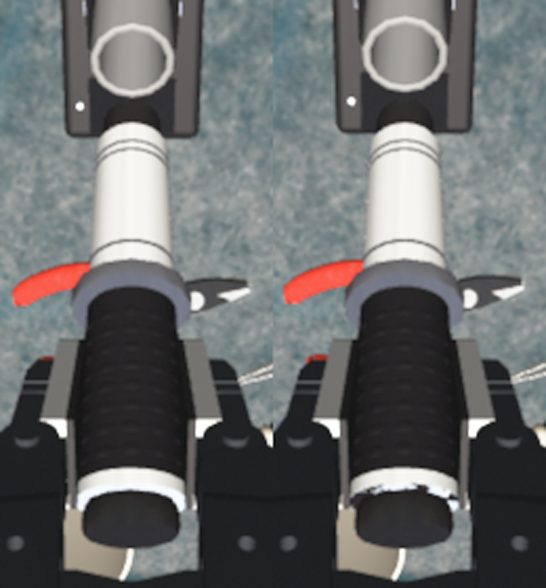

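>>> {"fn": "send_rows", "kwargs": {"rows": [0,0,0,0,1,0.2,0,0.35,0,1,0.4,0,0.7,0,1,0.6,0,1.05,0,1,0.8,0,1.4,0,1,1,0,1.73,0,1,1,0,1.73,0,1,1,0,1.73,0,1]}}

```text
clock: 22.05
eef_pos: [0.6004, 0.158, 0.2141]
orientation: [-3.138, -0.146, 0.0]
contact_force: [-0.1, -0.3, -1.2]
gripper_width: 0.0227
```

```bash
python3 - <<'E'
from h import *
for n in('side','scene','wrist'):
    p=optics.capture(n)
    x=dict(side=(215,100,60,70),scene=(150,130,60,85),wrist=(200,50,120,140))[n]; im=p['pixels'][:,:,::-1]
    f=dict(side=8,scene=7,wrist=4)[n]
    cv2.imwrite('pics/i_'+n+'.png',cv2.resize(im[x[1]:x[1]+x[3],x[0]:x[0]+x[2]],None,fx=f,fy=f,interpolation=cv2.INTER_CUBIC))
st=sensors.state();print(st['clock'],st['eef_pos'],st['orientation'],st['contact_force'])
E
```

```text
22.2 [0.6005152  0.15797774 0.21423397] [-3.13817008e+00 -1.45850917e-01 -5.72158905e-04] [ 0.32646111 -0.92407903 -2.21204676]
```

View pics/i_side.png

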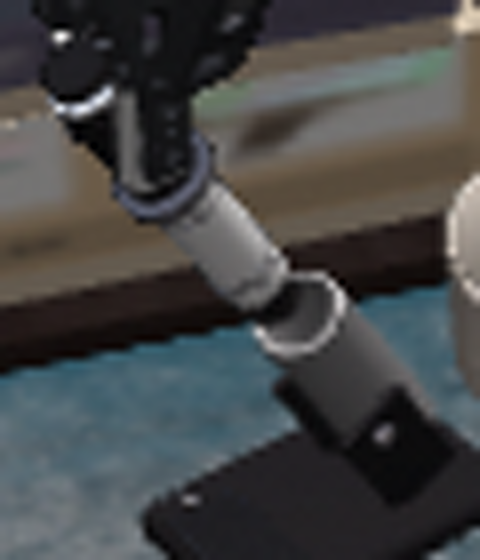

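View pics/i_scene.png

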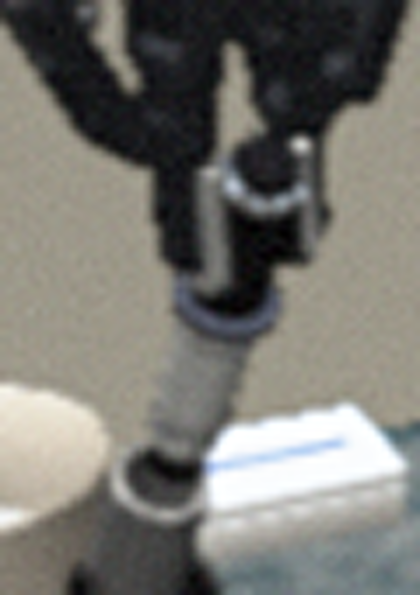

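View pics/i_wrist.png

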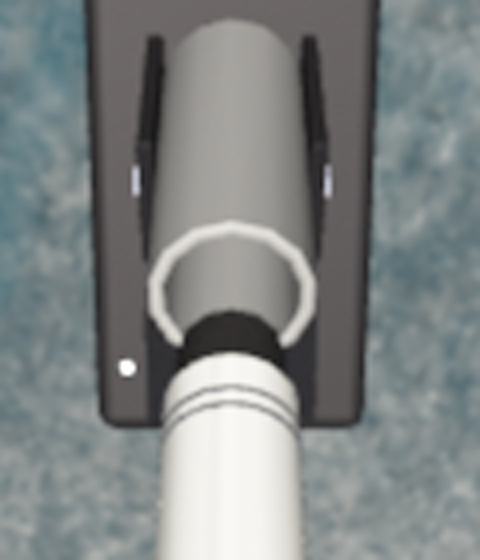

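```bash
python3 - <<'E'
from h import *
from scipy.optimize import least_squares
import pickle
w=optics.capture('wrist');d=optics.capture('side');s=optics.capture('scene')
pickle.dump((w,d,s),open('ins.pkl','wb'))
st=sensors.state();Rm=R.from_rotvec(st['orientation']).as_matrix();T=st['eef_pos']
for p,n,x,f in((d,'side',(222,108,48,48),13),(s,'scene',(160,160,40,48),13)):
    im=p['pixels'][:,:,::-1]; a=cv2.resize(im[x[1]:x[1]+x[3],x[0]:x[0]+x[2]],None,fx=f,fy=f,interpolation=cv2.INTER_CUBIC)
    cv2.imwrite('pics/j_'+n+'.png',a)
E
```

View pics/j_side.png

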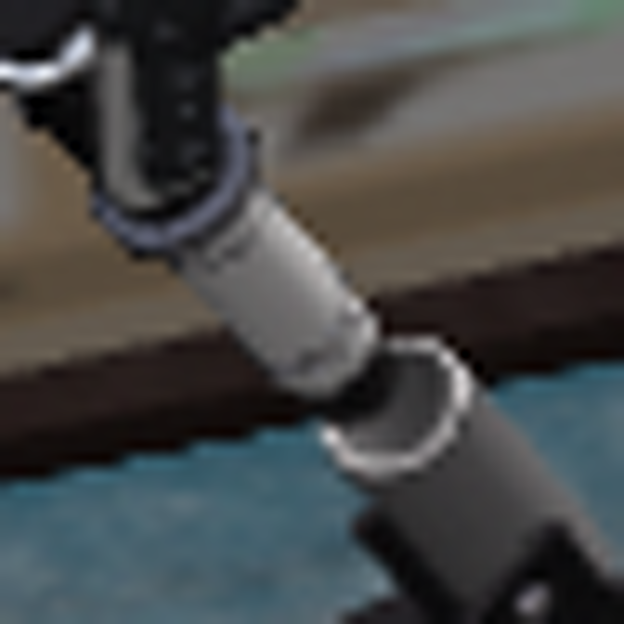

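View pics/j_scene.png

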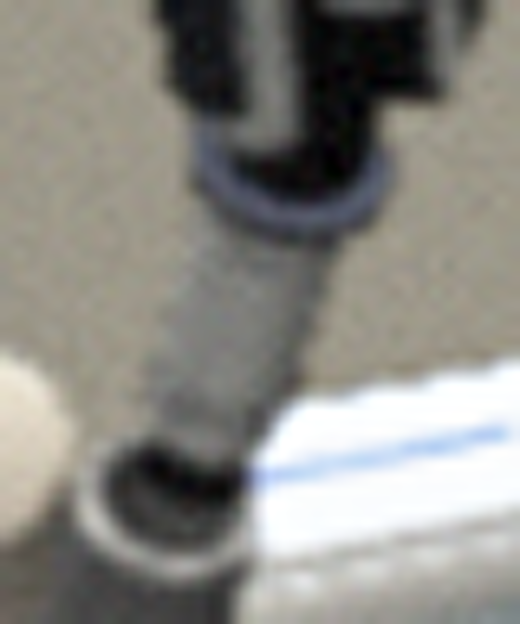

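>>> {"fn": "send_rows", "kwargs": {"rows": [0.21,0,-0.12,0,1,0.21,0,-0.12,0,1,0.46,0,0.31,0,1,0.71,0,0.75,0,1,0.96,0,1.18,0,1,1.21,0,1.61,0,1,1.21,0,1.61,0,1,1.21,0,1.61,0,1]}}

```text
clock: 23.35
eef_pos: [0.6125, 0.1591, 0.198]
orientation: [-3.138, -0.146, -0.0]
contact_force: [-0.0, 0.4, -1.1]
gripper_width: 0.0225
```

```bash
cat > ins.py <<'E'
from h import *
import sys
k=sys.argv[1]; L=[]
for n,x,f in(('side',(222,108,48,58),10),('scene',(160,160,40,58),10),('wrist',(225,60,65,145),4)):
    p=optics.capture(n);im=p['pixels'][:,:,::-1]
    L.append(cv2.resize(cv2.resize(im[x[1]:x[1]+x[3],x[0]:x[0]+x[2]],None,fx=f,fy=f,interpolation=cv2.INTER_CUBIC),(0,0),fx=580/(x[3]*f),fy=580/(x[3]*f))[:580,:400])
L=[cv2.resize(q,(int(q.shape[1]*560/q.shape[0]),560)) for q in L]
a=np.hstack(L);a=cv2.resize(a,None,fx=min(1,790/a.shape[1]),fy=min(1,790/a.shape[1]));cv2.imwrite('pics/k%s.png'%k,a)
st=sensors.state();print(st['clock'],st['eef_pos'].round(4),st['contact_force'].round(2),st['torque'].round(2),st['gripper_width'])
h=np.array([.6464,.1623,.1385]);ax=np.array([-.498,-.046,.866]);e=np.array([.862,.08,.5]);dd=st['eef_pos']-h
print('along',dd@ax,'perp',dd@e,'lat',dd@np.cross(ax,e))
E
python3 ins.py 1
```

```text
23.5 [0.6126 0.1591 0.1982] [-0.6  -0.88 -1.99] [ 0.04  0.03 -0.03] 0.023053480759872142
along 0.06869804915685766 perp 0.00045315033556081116 lat -7.332692348281067e-05
```

View pics/k1.png

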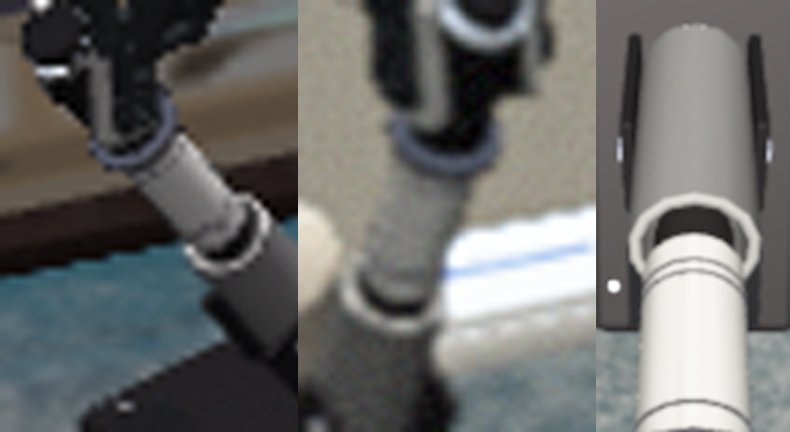

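>>> {"fn": "send_rows", "kwargs": {"rows": [0.1,0,0.17,0,1,0.2,0,0.34,0,1,0.3,0,0.52,0,1,0.4,0,0.69,0,1,0.5,0,0.87,0,1,0.6,0,1.04,0,1,0.6,0,1.04,0,1,0.6,0,1.04,0,1], "grip_force": 30}}

```text
clock: 24.5
eef_pos: [0.6185, 0.1596, 0.1875]
orientation: [-3.138, -0.146, -0.0]
contact_force: [0.0, 0.5, -1.0]
gripper_width: 0.0229
```

```bash
python3 ins.py 2
```

```text
24.65 [0.6185 0.1596 0.1876] [ 0.39  0.15 -0.32] [-0.04  0.01  0.02] 0.02292959954032143
along 0.05654749972363772 perp 0.0002579574888077439 lat -0.00010537239834619531
```

View pics/k2.png

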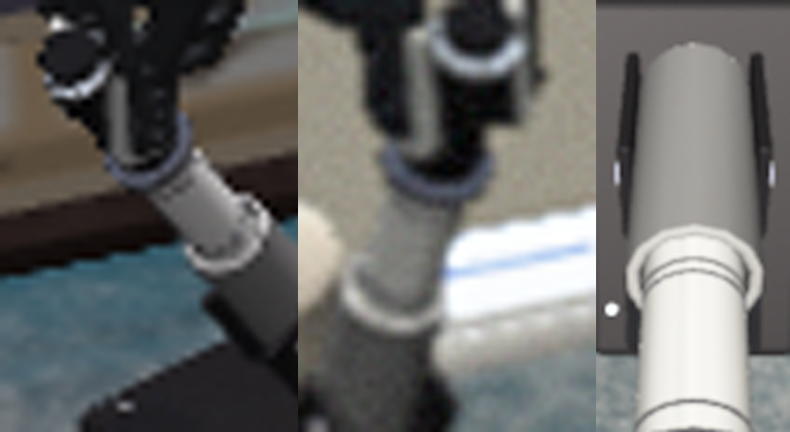

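>>> {"fn": "send_rows", "kwargs": {"rows": [0.2,0,0.35,0,1,0.4,0,0.69,0,1,0.6,0,1.04,0,1,0.8,0,1.39,0,1,1,0,1.73,0,1,1.2,0,2.08,0,1,1.2,0,2.08,0,1,1.2,0,2.08,0,1]}}

```text
clock: 25.65
eef_pos: [0.6304, 0.1607, 0.1667]
orientation: [3.138, 0.146, -0.0]
contact_force: [0.4, -1.3, -1.6]
gripper_width: 0.0229
```

```bash
python3 ins.py 3
```

```text
25.8 [0.6303 0.1607 0.1668] [ 0.41  0.83 -0.72] [ 0.04 -0.05 -0.02] 0.022744553821593367
along 0.03257367833571467 perp 0.00015567002522965355 lat -8.923328004910429e-05
```

>>> {"fn": "send_rows", "kwargs": {"rows": [0.2,0,0.35,0,1,0.4,0,0.69,0,1,0.6,0,1.04,0,1,0.8,0,1.39,0,1,1,0,1.73,0,1,1.2,0,2.08,0,1,1.2,0,2.08,0,1,1.2,0,2.08,0,1]}}

```text
clock: 26.8
eef_pos: [0.6423, 0.1619, 0.1459]
orientation: [3.138, 0.146, -0.0]
contact_force: [0.3, 0.1, -0.7]
gripper_width: 0.023
```

```bash
python3 ins.py 4
```

```text
26.95 [0.6423 0.1618 0.146 ] [ 0.12  0.24 -1.13] [-0.03 -0.11  0.01] 0.02314467184123235
along 0.00854501372155857 perp 0.00016908920279586157 lat -8.699435229594662e-05
```

View pics/k4.png

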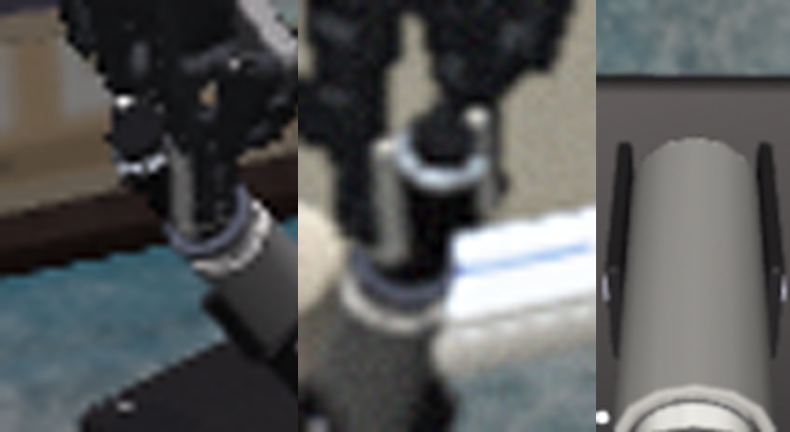

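>>> {"fn": "send_rows", "kwargs": {"rows": [0.05,0,0.09,0,1,0.1,0,0.17,0,1,0.15,0,0.26,0,1,0.2,0,0.35,0,1,0.25,0,0.43,0,1,0.3,0,0.52,0,1,0.35,0,0.61,0,1,0.35,0,0.61,0,1]}}

```text
clock: 27.95
eef_pos: [0.6459, 0.1622, 0.1397]
orientation: [3.138, 0.146, 0.0]
contact_force: [1.6, 0.8, -1.2]
gripper_width: 0.0229
```

>>> {"fn": "send_rows", "kwargs": {"rows": [0.02,0,0.035,0,1,0.035,0,0.06,0,1,0.05,0,0.085,0,1,0.065,0,0.11,0,1,0.075,0,0.13,0,1,0.075,0,0.13,0,1,0.075,0,0.13,0,1,0.075,0,0.13,0,1]}}

```text
clock: 28.95
eef_pos: [0.6466, 0.1622, 0.1386]
orientation: [3.138, 0.146, -0.0]
contact_force: [-1.2, 1.2, 1.9]
gripper_width: 0.023
```

```bash
python3 ins.py 5
```

```text
29.1 [0.6466 0.1622 0.1386] [-2.33  0.08  2.54] [-0.1   0.27 -0.01] 0.022695009559745422
along 2.992811077744195e-05 perp 0.00018932220589938122 lat -6.640448533849407e-05
```

View pics/k5.png

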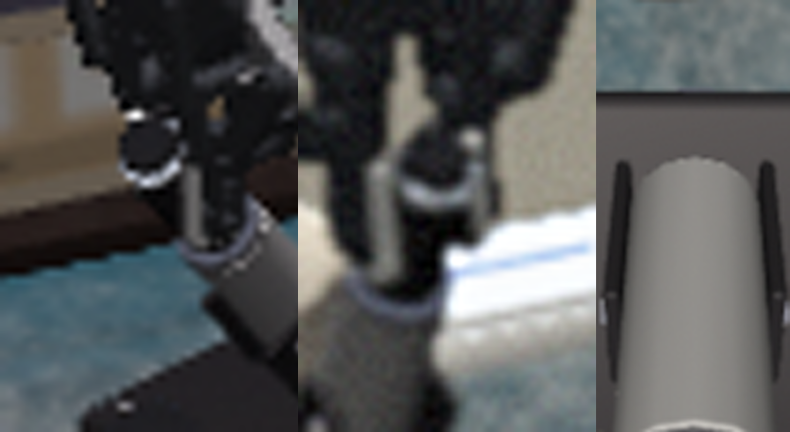

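>>> {"fn": "send_rows", "kwargs": {"rows": [0.01,0,0.02,0,1,0.02,0,0.035,0,1,0.03,0,0.05,0,1,0.04,0,0.07,0,1,0.04,0,0.07,0,1,0.04,0,0.07,0,1,0.04,0,0.07,0,1,0.04,0,0.07,0,1]}}

```text
clock: 30.1
eef_pos: [0.6466, 0.1622, 0.1386]
orientation: [3.138, 0.146, -0.001]
contact_force: [-7.1, -1.2, 8.4]
gripper_width: 0.023
```

```bash
python3 - <<'E'
from h import *
p=optics.capture('wrist');im=p['pixels'][:,:,::-1]
cv2.imwrite('pics/l1.png',cv2.resize(im[110:260,200:320],None,fx=4,fy=4,interpolation=cv2.INTER_CUBIC))
E
python3 ins.py 6
```

```text
30.3 [0.6466 0.1623 0.1386] [-7.52 -0.83  8.36] [-0.3   1.17 -0.03] 0.022692581633642964
along -3.242207319562912e-05 perp 0.0002131780812809466 lat -6.775300717714611e-05
```

View pics/l1.png

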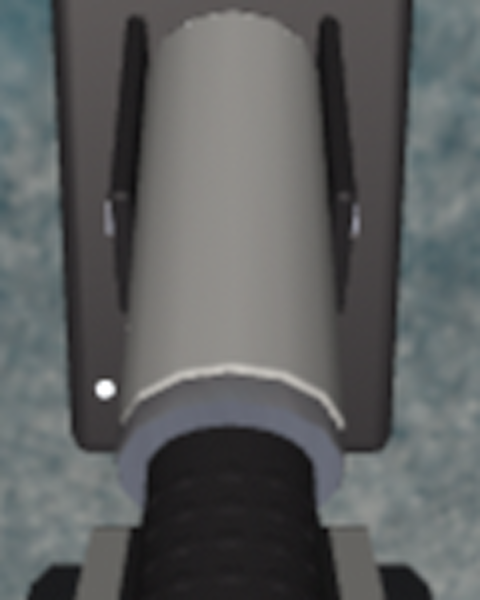

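>>> {"fn": "send_rows", "kwargs": {"rows": [-0.04,0,-0.07,0,1,-0.04,0,-0.07,0,1,-0.04,0,-0.07,0,-0.3,-0.04,0,-0.07,0,-0.3,-0.04,0,-0.07,0,-0.3,-0.04,0,-0.07,0,-0.3,-0.04,0,-0.07,0,-0.3,-0.04,0,-0.07,0,-0.3]}}

```text
clock: 31.3
eef_pos: [0.6466, 0.1623, 0.1385]
orientation: [-3.138, -0.146, -0.0]
contact_force: [-0.5, -0.5, 0.4]
gripper_width: 0.0555
```

```bash
python3 - <<'E'
from h import *
p=optics.capture('wrist');im=p['pixels'][:,:,::-1]
cv2.imwrite('pics/l2.png',cv2.resize(im[110:330,180:340],None,fx=2.7,fy=2.7,interpolation=cv2.INTER_CUBIC))
st=sensors.state();print(st['clock'],st['eef_pos'].round(4),st['contact_force'].round(2),st['gripper_width'])
E
```

```text
31.35 [0.6466 0.1622 0.1385] [-0.17 -0.71 -0.41] 0.05545826376681956
```

View pics/l2.png

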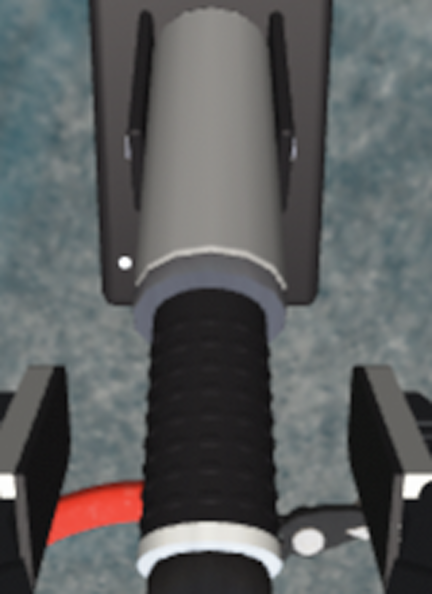

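Released, and the collar is on the rim. I'll lift straight up and check.

>>> {"fn": "send_rows", "kwargs": {"rows": [0,0,-1,0,-0.3,0,0,-3,0,-0.3,0,0,-6,0,-0.3,0,0,-9,0,-0.3,0,0,-12,0,-0.3,0,0,-14,0,-0.3,0,0,-14,0,-0.3,0,0,-14,0,-0.3]}}

```text
clock: 32.35
eef_pos: [0.6462, 0.1621, 0.2773]
orientation: [3.138, 0.146, -0.003]
contact_force: [-0.0, 0.9, -0.3]
gripper_width: 0.0557
```

```bash
python3 - <<'E'
from h import *
L=[]
for n,x in(('side',(215,90,60,80)),('scene',(145,130,60,80)),('wrist',(205,80,105,140))):
    p=optics.capture(n);save(p,'fin_'+n);im=p['pixels'][:,:,::-1]
    c=im[x[1]:x[1]+x[3],x[0]:x[0]+x[2]];L.append(cv2.resize(c,(int(c.shape[1]*360/c.shape[0]),360),interpolation=cv2.INTER_CUBIC))
cv2.imwrite('pics/m.png',np.hstack(L))
st=sensors.state();print(st['clock'],st['eef_pos'].round(4),st['contact_force'].round(2),st['gripper_width'])
E
```

```text
32.5 [0.6459 0.1621 0.2765] [-0.5   0.57 -0.97] 0.05576633013111609
```

View pics/m.png

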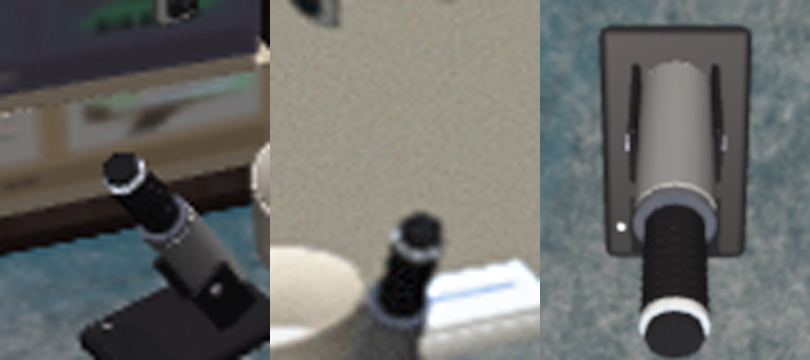

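View pics/fin_side.png

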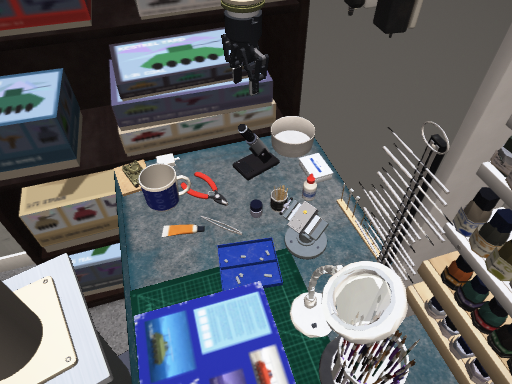

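```bash
python3 -c "
from workcell import order; print(order.close_job())"
```

```text
the job is handed in; nothing more can be done
None
```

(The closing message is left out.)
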